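Put the wrench set back on its rack in order of size

ROBOT

A 7-joint arm with a two-finger parallel gripper is mounted at the origin on the work surface. World frame = base frame: x ahead of the robot, y to its left, z up, the work surface at z = 0. Lengths are in m, angles in rad, forces in N, time in s.
With the tool pointing down it reaches from about 0.35 to 0.9 m from the base axis. Payload 7.2 kg.
Tool frame: the origin (TCP) lies at the very end of the fingers, on their centre line; the grasp point (between the pads) lies 19 mm behind it; x points along the fingers, z is the direction in which the jaws open and shut, and the axes are right-handed (so a half turn about x gives the same grasp; the last joint's range is limited). The gripper opens to 88 mm and grips with 3 to 60 N. Pads are 20 mm wide; open, the fingers measure 115 mm over their backs; the gripper's body (75 mm by 178 mm) begins 61 mm behind the grasp point.
Start: joints at [1.07, 0.411, -0.013, 1.596, 0.006, 1.134, -0.082], TCP at [0.262, -0.567, 0.223] pointing down, gripper open.
Joint ranges: [-2.95, 2.95], [-0.29, 1.99], [-1.47, 1.44], [0.14, 2.54], [-1.03, 4.17], [0.13, 1.85], [-2.86, 2.86]. Speed limits (rad/s): [2.39, 2.39, 3.01, 3.01, 3.14, 3.14, 3.14].

INTERFACE

Orientations are given as a 3x3 rotation matrix whose columns are the frame's x, y, z axes.
In Python, from rig import manip, optics gives the robot as it stands.
- The arm moves only by the tool carry_out, never from a script. Its argument "targets" is text: rows parted by semicolons, each of 7 numbers parted by spaces: the finger opening in cm, from 0 to 8.78, then the shift along the tool's x, y, z in cm, then the turn, a rotation vector about the tool's x, y, z in rad. A call has 1 to 20 rows; each row shifts and turns the pose as measured when the row begins, along the tool's axes as they then stand; what a row does not reach is not made up. A row lasts 1/8 s, in which the tool goes at most 62.5 mm and 10.7 degrees, less where a joint would pass 70% of its speed; a pose out of reach is approached as far as the arm can. A call is refused whole if a number of a shift passes 6.25 or a number of a turn 0.188, either way. A call with a gripper value outside its range is refused whole. The fingers move at their own pace and stop on an object; "squeeze" is the grip in N (left out, the last holds). Time passes only in rows, so rows that do not move let the fingers close. It gives the time, the measured TCP pose, the force and the opening at its end, in the units of the state.
- manip.sense(): the state, without advancing time (a new reading comes with each control period).
- optics.snapshot(name): name is "scene" or "side" or "wrist"; returns a dict with "frame" (384x512x3 uint8, blue, green, red), "camera_matrix" (3x3 intrinsics, pixels), "k1" (the pictures are not rectified: a ray, as slopes to the right and down, at radius r is drawn at 1 + k1 r^2 times it, then the intrinsics apply), "pose" (4x4, takes a point from camera to world coordinates). Camera axes: x right, y up, looking along -z (the intrinsics and any distortion apply to the point x, -y, -z); pixel columns grow to the right and rows downward; lengths in m; the calibration is good to about 2 mm. A picture is of the moment at which its call begins. There is no depth.
- manip.hand_in(): hands the job in, once; it reports no verdict.
The state is a dict: "time": time; "qpos": joint angles; "dq": joint speeds; "tau": joint torques, N m; "tcp_pos": TCP position; "eef_rot": TCP orientation; "wrist_force": force on the tool from outside, world axes, zero at the start; "torque": the same for the moment, N m; "opening": opening from 0.0 (shut) to 1.0 (fully open).
Only numpy, scipy, OpenCV 4.12 (cv2) and the standard library are available. Lean on these libraries where they do the work, as an engineer would, in place of code of your own. Each camera call takes 0.05 s, during which the arm holds its last target.

TASK

Lay the four loose wrenches from the mat into the four empty slots of the wrench rack, one to a slot and centred across both rails, so that the whole row runs in order of size from the smallest to the largest wrench, which already lie in the two end slots. Point every open jaw the same way as on those two, and leave the two where they are. Set the wrenches down, do not drop them.

Things in the scene. Friction and masses are not known exactly. Their poses are not given: they have to be found in the camera images.
- wrench_125_mid (a point): bright steel combination wrench 125 mm long, smallest of all six; lies across the rack in one of its two end slots at the start and stays there. Open jaw 22 mm wide at one end, ring 16 mm across at the other, both heads 8 mm thick; straight shank 8.5 mm wide, 5 mm thick, at mid-thickness. The point is the middle of its length and thickness, near its balance point; x runs along the shank towards the jaw, z up.
- wrench_150_mid (a point): bright steel combination wrench 150 mm long, smallest of the four loose ones; loose on the blue mat (3 mm thick) at the start, flat. Open jaw 26 mm wide at one end, ring 18 mm across at the other, both heads 9 mm thick; straight shank 10 mm wide, 6 mm thick, at mid-thickness. The point is the middle of its length and thickness, near its balance point; x runs along the shank towards the jaw, z up.
- wrench_175_mid (a point): bright steel combination wrench 175 mm long, second smallest of the four loose ones; loose on the blue mat (3 mm thick) at the start, flat. Open jaw 30 mm wide at one end, ring 21 mm across at the other, both heads 10 mm thick; straight shank 11 mm wide, 6.5 mm thick, at mid-thickness. The point is the middle of its length and thickness, near its balance point; x runs along the shank towards the jaw, z up.
- wrench_200_mid (a point): bright steel combination wrench 200 mm long, second largest of the four loose ones; loose on the blue mat (3 mm thick) at the start, flat. Open jaw 34 mm wide at one end, ring 25 mm across at the other, both heads 11 mm thick; straight shank 12.5 mm wide, 7 mm thick, at mid-thickness. The point is the middle of its length and thickness, near its balance point; x runs along the shank towards the jaw, z up.
- wrench_225_mid (a point): bright steel combination wrench 225 mm long, largest of the four loose ones; loose on the blue mat (3 mm thick) at the start, flat. Open jaw 38 mm wide at one end, ring 28 mm across at the other, both heads 12 mm thick; straight shank 14 mm wide, 7.5 mm thick, at mid-thickness. The point is the middle of its length and thickness, near its balance point; x runs along the shank towards the jaw, z up.
- wrench_250_mid (a point): bright steel combination wrench 250 mm long, largest of all six; lies across the rack in one of its two end slots at the start and stays there. Open jaw 44 mm wide at one end, ring 32 mm across at the other, both heads 13 mm thick; straight shank 15.5 mm wide, 8.5 mm thick, at mid-thickness. The point is the middle of its length and thickness, near its balance point; x runs along the shank towards the jaw, z up.
- slot_1: empty slot of the rack: the first free slot, next to the end slot on the rack's +y side. The plywood rack has two upright rails (8 mm thick, 52 mm apart between centres) with rounded teeth that part them into six slots, 50 mm apart; a black rubber pad on each rail in each slot. Origin midway between the rails, level with the pads' tops; y runs along the rails (slot_1 has the greatest y), x across them, the way a wrench lies.
- slot_2: empty slot of the rack: the second slot from there. Each slot is 38 mm wide between the teeth, which rise 15 mm above the pads; between the rails the rack is open down to its 6 mm base plate. Origin midway between the rails, level with the pads' tops; y runs along the rails (slot_1 has the greatest y), x across them, the way a wrench lies.
- slot_3: empty slot of the rack: the third slot from there. The pads' tops, on which the shanks rest, are 40 mm above the bench. Origin midway between the rails, level with the pads' tops; y runs along the rails (slot_1 has the greatest y), x across them, the way a wrench lies.
- slot_4: empty slot of the rack: the last free slot, next to the end slot on the rack's -y side. The two wrenches already racked have their open jaws towards +x. Origin midway between the rails, level with the pads' tops; y runs along the rails (slot_1 has the greatest y), x across them, the way a wrench lies.

How it is judged:
By the outcome, as a careful person would: the job done as asked, in the order asked, and still so for the second after the job is handed in, with the robot touching nothing.
It also fails if it takes over 125 s, if anything falls off the work surface, if the arm or the gripper's body presses on something with over 40 N, if the wrist force passes 120 N, or if a joint passes its speed limit or range.

## Working session

There is one attempt and no reset: what is moved stays moved. The work goes in short steps, Python scripts to look and compute and a tool call to move; the robot and the scene stay as the last step left them, time stands still between calls to the robot, and variables do not carry over. Pictures are saved under pics/ and viewed, and the job is handed in when it is done.

Besides the shell and the picture viewer there is one more tool, called by a JSON object that holds its "api" and its "payload", one argument or row to a line. carry_out: Moves the arm, as the interface text tells. Its arguments: {"type":"object","properties":{"targets":{"type":"string"},"squeeze":{"type":"number"}},"required":["targets"]}

```bash
mkdir -p pics; ls; python3 - <<'E'
from rig import manip, optics
import cv2
s=manip.sense()
print({k:s[k] for k in s})
for n in ["scene","side","wrist"]:
    d=optics.snapshot(n); cv2.imwrite(f"pics/{n}0.png",d["frame"]); print(n,d["camera_matrix"],d["k1"],d["pose"])
E
```

```text
pics
{'time': 0.0, 'qpos': array([ 1.06978413,  0.41188404, -0.01272821,  1.59705059,  0.00558708,
        1.13432017, -0.08221441]), 'dq': array([ 0.00043981,  0.00158141,  0.00102922, -0.00037239, -0.00014772,
       -0.00137055, -0.00048794]), 'tau': array([ 7.14572525e-05, -5.87945402e+01,  6.42067697e-01, -2.91078740e+01,
       -5.37049351e-02,  1.83307577e-02,  1.83990019e-04]), 'tcp_pos': array([ 0.26189553, -0.5669085 ,  0.22181621]), 'eef_rot': array([[-7.69745665e-04,  9.07781562e-01,  4.19442538e-01],
       [ 1.43311549e-03,  4.19443232e-01, -9.07780437e-01],
       [-9.99998677e-01, -9.76504574e-05, -1.62382043e-03]]), 'wrist_force': array([-0.36141757,  0.79449311,  0.67154076]), 'torque': array([-0.04916637, -0.00531666,  0.00166493]), 'opening': 0.99842707163345}
scene [[348.76081683   0.         257.06531922]
 [  0.         348.76081683 192.29404574]
 [  0.           0.           1.        ]] -0.08610731490138729 [[ 5.30175562e-01 -6.14393019e-01  5.84324475e-01  1.03774565e+00]
 [ 8.47887664e-01  3.84676470e-01 -3.64843148e-01 -3.03446204e-01]
 [-6.18792532e-04  6.88872435e-01  7.24882325e-01  6.84343340e-01]
 [ 0.00000000e+00  0.00000000e+00  0.00000000e+00  1.00000000e+00]]
side [[352.15956995   0.         259.58012615]
 [  0.         352.15956995 190.7346158 ]
 [  0.           0.           1.        ]] -0.0004909157788833177 [[-0.8705857   0.35328001 -0.34245258  0.21537003]
 [-0.49200032 -0.61938413  0.61179979  0.55493605]
 [ 0.00402695  0.70111093  0.71304085  0.73726313]
 [ 0.          0.          0.          1.        ]]
wrist [[302.65145628   0.         261.68198438]
 [  0.         302.65145628 190.05126621]
 [  0.           0.           1.        ]] -0.07683592659940629 [[ 0.41938669  0.87321854  0.24820191  0.32967331]
 [-0.90780522  0.40404449  0.11241769 -0.53582421]
 [-0.0021194  -0.27246547  0.96216323  0.38505808]
 [ 0.          0.          0.          1.        ]]
```

View pics/scene0.png

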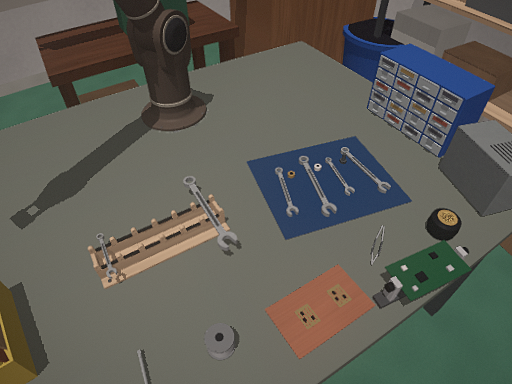

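View pics/side0.png

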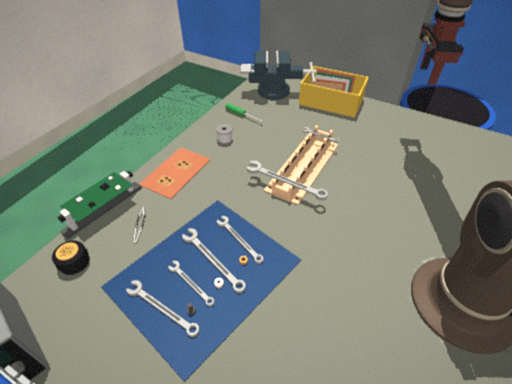

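View pics/wrist0.png

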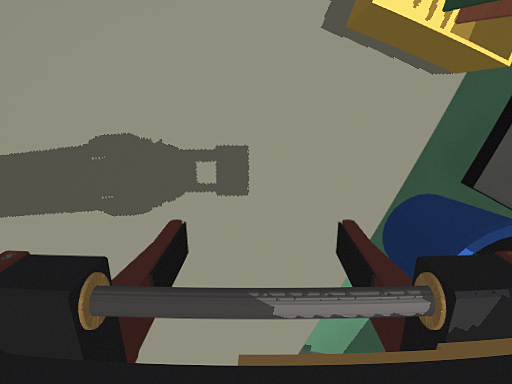

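The scene view has the rack around (160,245) and the mat wrenches at about (287,190), (318,185), (341,175) and (365,170). The side view has them all unobstructed. Next I'll segment them.

```bash
cat > h.py <<'E'
from rig import manip, optics
import cv2, numpy as np
def ray(d,px):
    px=np.asarray(px,float).reshape(-1,1,2)
    n=cv2.undistortPoints(px,d["camera_matrix"],np.array([d["k1"],0,0,0,0.])).reshape(-1,2)
    v=np.c_[n[:,0],-n[:,1],-np.ones(len(n))]@d["pose"][:3,:3].T
    return d["pose"][:3,3],v
def onplane(d,px,z):
    o,v=ray(d,px); return o+v*((z-o[2])/v[:,2])[:,None]
def proj(d,P):
    P=np.asarray(P,float).reshape(-1,3); T=d["pose"]; c=(P-T[:3,3])@T[:3,:3]
    q=np.c_[c[:,0],-c[:,1],-c[:,2]]
    return cv2.projectPoints(q,np.zeros(3),np.zeros(3),d["camera_matrix"],np.array([d["k1"],0,0,0,0.]))[0].reshape(-1,2)
def matwrenches(d,z=0.008):
    f=d["frame"].astype(int); b,g,r=f[...,0],f[...,1],f[...,2]
    blue=((b>r*1.8)&(b>60)&(b<200)).astype(np.uint8)
    # mat = largest comp
    n,l,st,_=cv2.connectedComponentsWithStats(blue)
    P=onplane(d,np.argwhere(np.ones(blue.shape))[:,::-1],0.003).reshape(384,512,3)
    best=None
    for i in np.argsort(-st[1:,4])[:4]+1:
        c=P[l==i].mean(0)
        if 0.3<c[0]<1 and abs(c[1])<0.6: best=i;break
    cs,_=cv2.findContours((l==best).astype(np.uint8),cv2.RETR_EXTERNAL,cv2.CHAIN_APPROX_NONE)
    hull=cv2.convexHull(max(cs,key=len)); m=np.zeros(blue.shape,np.uint8); cv2.fillConvexPoly(m,hull,1)
    m=cv2.erode(m,np.ones((3,3)))
    steel=((np.abs(b-r)<60)&(r>75)&(m>0)).astype(np.uint8)
    return steel,m,P
def wrenchline(pts):
    """pts Nx2 world; returns mid,dir to jaw,length,width"""
    c,(w,h),a=cv2.minAreaRect(pts.astype(np.float32)*1000)
    mu=pts.mean(0); u=np.linalg.svd(pts-mu,full_matrices=False)[2][0]
    t=(pts-mu)@u; lo,hi=t.min(),t.max()
    v=(pts-mu)@np.array([-u[1],u[0]])
    wl=np.ptp(v[t<lo+.03]); wh=np.ptp(v[t>hi-.03])
    # axis through both head centres
    if wl>wh: u=-u; t=-t; v=-v; lo,hi=-hi,-lo; wl,wh=wh,wl
    mid=mu+u*(lo+hi)/2
    return mid,u,hi-lo,wl,wh
E
python3 - <<'E'
from h import *
for n in ["side","scene"]:
    d=optics.snapshot(n); s,m,P=matwrenches(d)
    k,l,st,_=cv2.connectedComponentsWithStats(s,connectivity=8)
    print(n)
    for i in range(1,k):
        if st[i,4]<80: continue
        ys,xs=np.nonzero(l==i)
        p=onplane(d,np.c_[xs,ys],0.011)[:,:2]
        r=wrenchline(p); print(st[i],np.round(r[0],4),np.round(np.arctan2(r[1][1],r[1][0]),3),np.round(r[2:],4))
    f=d["frame"]
    if n=="side": a=f[185:375,95:315]; b=s[185:375,95:315]; c=f[110:215,230:350]
    else: a=f[130:245,240:420]; b=s[130:245,240:420]; c=f[165:295,80:245]
    cv2.imwrite(f"pics/{n}_mat.png",cv2.resize(a,None,fx=3,fy=3)); cv2.imwrite(f"pics/{n}_msk.png",cv2.resize(b*255,None,fx=3,fy=3)); cv2.imwrite(f"pics/{n}_rack.png",cv2.resize(c,None,fx=4,fy=4))
E
```

```text
side
[216 215  48  50 449] [0.5253 0.106 ] -0.38 [0.1846 0.0261 0.0367]
[181 227  65  67 770] [0.5509 0.1893] -0.32 [0.235  0.0333 0.043 ]
[168 260  47  47 448] [0.5569 0.2679] -0.253 [0.1563 0.0216 0.03  ]
[214 277  10  12 105] [0.5009 0.2362] 2.239 [0.0297 0.0218 0.0218]
[126 279  74  59 818] [0.5762 0.3475] -0.072 [0.2094 0.03   0.0388]
scene
[341 147  50  46 331] [0.5743 0.3466] -0.082 [0.208  0.0337 0.041 ]
[299 156  38  61 446] [0.5501 0.1891] -0.323 [0.236  0.0344 0.0424]
[325 157  30  39 205] [0.5582 0.2653] -0.255 [0.1591 0.0208 0.0304]
[275 167  24  50 296] [0.5264 0.1039] -0.378 [0.1839 0.0233 0.0317]
```

View pics/side_mat.png

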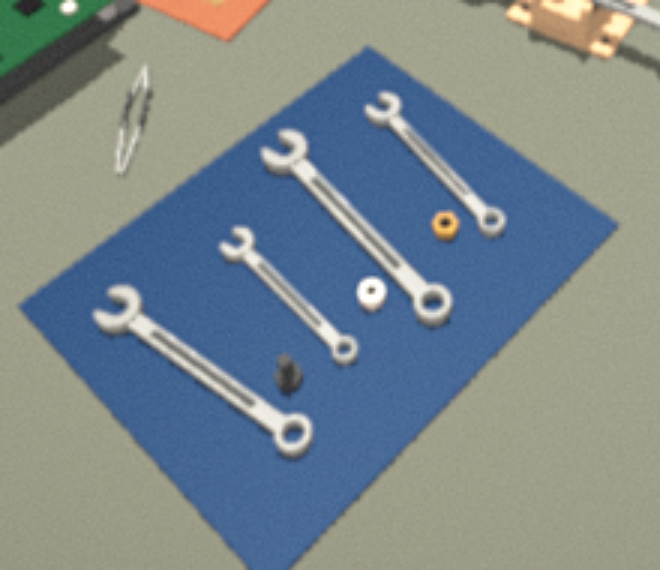

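View pics/side_rack.png

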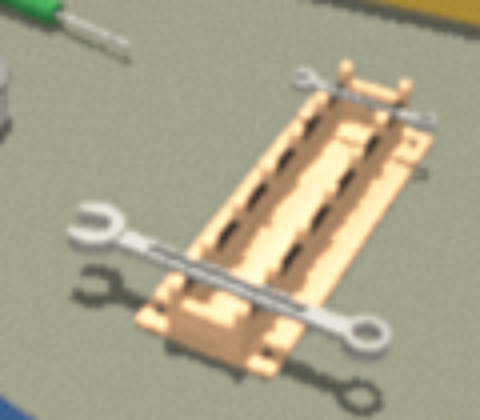

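View pics/scene_rack.png

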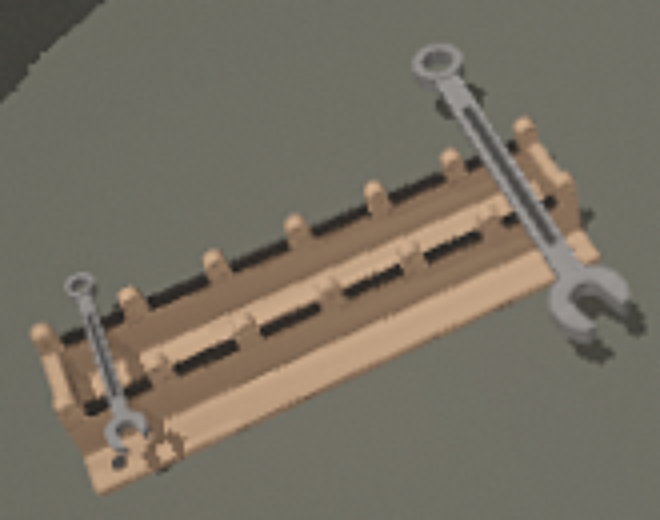

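View pics/scene_mat.png

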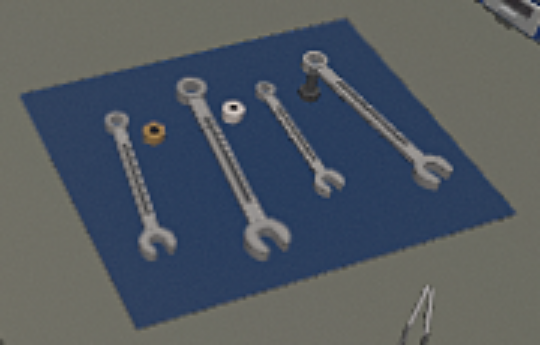

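The 250 wrench is in the +y end slot, so the order is 225→slot_1, 200→slot_2, 175→slot_3, 150→slot_4. On the mat by y: 175 at 0.105, 225 at 0.189, 150 at 0.267 and 200 at 0.347. Now the rack, using the black pads.

```bash
python3 - <<'E'
from h import *
for n in ["side","scene"]:
    d=optics.snapshot(n); f=d["frame"].astype(int)
    g=f.max(2)
    x0,x1,y0,y1=(230,350,110,215) if n=="side" else (80,245,165,295)
    m=np.zeros(g.shape,np.uint8); m[y0:y1,x0:x1]=(g[y0:y1,x0:x1]<55)
    k,l,st,ce=cv2.connectedComponentsWithStats(m,connectivity=4)
    print(n)
    for i in range(1,k):
        if st[i,4]<8: continue
        ys,xs=np.nonzero(l==i); p=onplane(d,np.c_[xs,ys],0.040)
        w=p[:,:2]; print(st[i],np.round(w.mean(0),4),'min',np.round(w.min(0),4),'max',np.round(w.max(0),4))
    # orange-wood mask extents
E
```

```text
side
scene
[177 209  14   7  29] [ 0.4784 -0.1669] min [ 0.475  -0.1816] max [ 0.4825 -0.1481]
[158 217  14   7  28] [ 0.478  -0.2135] min [ 0.4749 -0.2302] max [ 0.4817 -0.1977]
[186 223  14   7  30] [ 0.5302 -0.1656] min [ 0.5273 -0.1818] max [ 0.5331 -0.1482]
[138 225  14   8  31] [ 0.4783 -0.2645] min [ 0.4743 -0.2812] max [ 0.4815 -0.2488]
[166 231  14   8  31] [ 0.5299 -0.2146] min [ 0.527  -0.2316] max [ 0.5328 -0.1981]
[117 234  15   8  38] [ 0.4776 -0.315 ] min [ 0.4732 -0.3307] max [ 0.4811 -0.2972]
[145 241  15   8  31] [ 0.5305 -0.2659] min [ 0.5278 -0.2816] max [ 0.5334 -0.2484]
[105 243   6   4  14] [ 0.477  -0.3527] min [ 0.4733 -0.3587] max [ 0.4803 -0.3472]
[ 96 247   5   4  12] [ 0.4769 -0.3753] min [ 0.4737 -0.3804] max [ 0.4801 -0.3702]
[124 250  15   8  41] [ 0.5295 -0.3137] min [ 0.526  -0.3309] max [ 0.5335 -0.2979]
[111 260   7   4  15] [ 0.5293 -0.3541] min [ 0.5267 -0.3605] max [ 0.5319 -0.3475]
[101 265   6   4  16] [ 0.5293 -0.377 ] min [ 0.5255 -0.3818] max [ 0.533  -0.3716]
```

```bash
python3 - <<'E'
from h import *
d=optics.snapshot("scene");f=d["frame"][165:295,80:245]
cv2.imwrite("pics/s5.png",cv2.resize(f,None,fx=4.8,fy=4.6,interpolation=cv2.INTER_CUBIC)*1)
E
python3 - <<'E'
from h import *
d=optics.snapshot("side"); f=d["frame"].astype(int)
g=f.max(2); x0,x1,y0,y1=(230,350,110,215)
print(np.percentile(g[y0:y1,x0:x1],[0,1,2,5]))
m=np.zeros(g.shape,np.uint8); m[y0:y1,x0:x1]=(g[y0:y1,x0:x1]<82)
k,l,st,ce=cv2.connectedComponentsWithStats(m,connectivity=4)
for i in range(1,k):
    if st[i,4]<5: continue
    ys,xs=np.nonzero(l==i); w=onplane(d,np.c_[xs,ys],0.040)[:,:2]
    print(st[i],np.round(w.mean(0),4),'min',np.round(w.min(0),4),'max',np.round(w.max(0),4))
for y in (-.165,-.215,-.265,-.315): print(proj(d,[[.478,y,.04],[.530,y,.04]]).round(1).tolist())
# racked 250 & 125: steel mask
for n in ["scene","side"]:
    d=optics.snapshot(n)
    print(n,proj(d,[[.504,-.115,.04],[.504,-.365,.04],[.504-.125,-.115,.04],[.504+.125,-.115,.04]]).round(1).tolist())
s=manip.sense(); print(s['time'])
E
```

```text
[ 50.  90.  96. 122.]
[[301.7, 173.7], [285.7, 167.8]]
[[308.6, 163.8], [293.0, 158.3]]
[[315.2, 154.6], [299.9, 149.3]]
[[321.4, 145.8], [306.4, 140.8]]
scene [[206.6, 210.1], [105.8, 255.4], [185.7, 179.7], [231.7, 246.3]]
side [[286.0, 180.9], [319.9, 135.2], [327.0, 196.6], [248.4, 166.5]]
0.55
```

```bash
python3 - <<'E'
from h import *
d=optics.snapshot("side"); f=d["frame"].astype(int)
g=f.max(2); x0,x1,y0,y1=(278,326,132,182)
m=np.zeros(g.shape,np.uint8); m[y0:y1,x0:x1]=(g[y0:y1,x0:x1]<105)
k,l,st,ce=cv2.connectedComponentsWithStats(m,connectivity=8)
for i in range(1,k):
    if st[i,4]<5: continue
    ys,xs=np.nonzero(l==i); w=onplane(d,np.c_[xs,ys],0.040)[:,:2]
    print(st[i],np.round(w.mean(0),4),'min',np.round(w.min(0),4),'max',np.round(w.max(0),4))
# check steel in rack, both views
E
cat >> h.py <<'E'
def lookat_offset(): pass
E
```

```text
[306 139   4   5   8] [ 0.5268 -0.3174] min [ 0.5246 -0.3281] max [ 0.5302 -0.304 ]
[322 144   3   4   7] [ 0.4747 -0.3201] min [ 0.4725 -0.3278] max [ 0.4772 -0.3104]
[300 147   3   5   8] [ 0.5273 -0.2684] min [ 0.5249 -0.2789] max [ 0.5298 -0.2576]
[315 153   4   5   9] [ 0.4752 -0.2655] min [ 0.4732 -0.2764] max [ 0.4777 -0.254 ]
[292 156   5   6  11] [ 0.5276 -0.2164] min [ 0.5252 -0.2293] max [ 0.5299 -0.202 ]
[308 162   4   6  11] [ 0.4753 -0.2143] min [ 0.473  -0.2263] max [ 0.4778 -0.201 ]
[285 165   4   7  12] [ 0.5279 -0.1663] min [ 0.5254 -0.1795] max [ 0.5307 -0.1512]
[301 171   4   7  11] [ 0.4759 -0.1654] min [ 0.4737 -0.1789] max [ 0.4783 -0.1511]
```

```bash
cat >> h.py <<'E'
from scipy.spatial.transform import Rotation as Ro
def Rt(a):  # tool down, tool y along wrench dir (angle a), z = perpendicular
    x=np.array([0,0,-1.]); y=np.array([np.cos(a),np.sin(a),0]); return np.c_[x,y,np.cross(x,y)]
def plan(p,a,n=None,step=.055,opening=None):
    s=manip.sense(); P=np.array(s['tcp_pos']); R=Ro.from_matrix(s['eef_rot']); Rg=Ro.from_matrix(Rt(a))
    rv=(R.inv()*Rg).as_rotvec(); D=np.array(p)-P
    N=n or max(int(np.ceil(np.linalg.norm(D)/step)),int(np.ceil(np.abs(rv).max()/.15)),1)
    print('t',round(s['time'],2),'tcp',P.round(4),'F',s['wrist_force'].round(1),'op',round(s['opening']*8.8,2),'rotleft',rv.round(3))
    rows=[]
    for i in range(N):
        c=R*Ro.from_rotvec(rv*i/N); d=c.inv().apply(D/N)*100
        rows.append(' '.join(f'{v:.2f}' for v in [*d,*(rv/N)]))
    print(N); print('; '.join(rows))
E
python3 - <<'E'
from h import *
plan([.53,.19,.20],-.32)
E
```

```text
t 0.6 tcp [ 0.2621 -0.5674  0.2227] F [-0.4  0.   0.3] op 8.8 rotleft [ 0.753  0.    -0.   ]
15
0.15 3.74 -3.83 0.05 0.00 -0.00; 0.15 3.54 -4.02 0.05 0.00 -0.00; 0.15 3.34 -4.19 0.05 0.00 -0.00; 0.15 3.12 -4.35 0.05 0.00 -0.00; 0.15 2.90 -4.50 0.05 0.00 -0.00; 0.15 2.67 -4.64 0.05 0.00 -0.00; 0.15 2.43 -4.77 0.05 0.00 -0.00; 0.15 2.19 -4.89 0.05 0.00 -0.00; 0.15 1.94 -4.99 0.05 0.00 -0.00; 0.15 1.69 -5.08 0.05 0.00 -0.00; 0.15 1.43 -5.16 0.05 0.00 -0.00; 0.15 1.17 -5.23 0.05 0.00 -0.00; 0.15 0.91 -5.28 0.05 0.00 -0.00; 0.15 0.64 -5.32 0.05 0.00 -0.00; 0.15 0.38 -5.34 0.05 0.00 -0.00
```

{"api": "carry_out", "payload": {
  "targets": "8 0 3.7 -3.8 0.05 0 0; 8 0 3.5 -4 0.05 0 0; 8 0 3.3 -4.2 0.05 0 0; 8 0 3.1 -4.3 0.05 0 0; 8 0 2.9 -4.5 0.05 0 0; 8 0 2.7 -4.6 0.05 0 0; 8 0 2.4 -4.8 0.05 0 0; 8 0 2.2 -4.9 0.05 0 0; 8 0 1.9 -5 0.05 0 0; 8 0 1.7 -5.1 0.05 0 0"
}}

```text
time: 1.85
tcp_pos: [0.4479, -0.0542, 0.2235]
eef_rot: [[0.006, 0.996, -0.091], [-0.005, -0.091, -0.996], [-1.0, 0.006, 0.004]]
wrist_force: [0.1, -0.9, 0.6]
opening: 0.911
```

```bash
python3 - <<'E'
from h import *
plan([.53,.19,.20],-.32)
E
```

```text
t 1.85 tcp [ 0.4479 -0.0542  0.2235] F [ 0.1 -0.9  0.6] op 8.01 rotleft [ 0.228  0.004 -0.007]
5
0.45 1.19 -5.02 0.05 0.00 -0.00; 0.46 0.96 -5.06 0.05 0.00 -0.00; 0.46 0.72 -5.10 0.05 0.00 -0.00; 0.46 0.49 -5.13 0.05 0.00 -0.00; 0.47 0.26 -5.15 0.05 0.00 -0.00
```

{"api": "carry_out", "payload": {
  "targets": "6 0.4 1.2 -5 0.045 0 0; 6 0.5 1 -5.1 0.045 0 0; 6 0.5 0.7 -5.1 0.045 0 0; 6 0.5 0.5 -5.1 0.045 0 0; 6 0.5 0.3 -5.2 0.045 0 0; 5 0 0 0 0 0 0"
}}

```text
time: 2.6
tcp_pos: [0.5345, 0.2025, 0.1995]
eef_rot: [[0.01, 0.949, -0.316], [-0.003, -0.316, -0.949], [-1.0, 0.011, -0.0]]
wrist_force: [-0.5, -0.7, 0.0]
opening: 0.606
```

```bash
python3 - <<'E'
from h import *
d=optics.snapshot("wrist"); cv2.imwrite("pics/w1.png",d["frame"])
plan([.5505,.189,.06],-.321)
print(proj(d,[[.5505,.189,.009],[.5569-.003,.2665,.009],[.525,.105,.009]]).round(0))
E
```

```text
t 2.65 tcp [0.5345 0.2    0.1996] F [ 0.3 -0.6  0. ] op 5.11 rotleft [-0.002  0.001 -0.011]
3
4.66 0.57 0.17 -0.00 0.00 -0.00; 4.66 0.59 0.18 -0.00 0.00 -0.00; 4.66 0.60 0.18 -0.00 0.00 -0.00
[[269. 155.]
 [206. 172.]
 [343. 153.]]
```

View pics/w1.png

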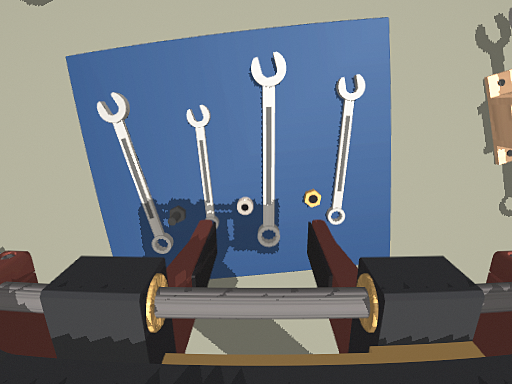

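The wrist view shows the 225 from about (268,55) at the jaw to (268,247) at the ring, as predicted. I'll refine all four from this view.

```bash
cat >> h.py <<'E'
def wristmeas(d,rect,z):
    x0,y0,x1,y1=rect
    f=d["frame"]; hsv=cv2.cvtColor(f,cv2.COLOR_BGR2HSV)
    m=np.zeros(f.shape[:2],np.uint8); m[y0:y1,x0:x1]=((hsv[...,1]<95)&(hsv[...,2]>60))[y0:y1,x0:x1]
    k,l,st,_=cv2.connectedComponentsWithStats(m,connectivity=8)
    i=1+np.argmax(st[1:,4]); ys,xs=np.nonzero(l==i)
    r=wrenchline(onplane(d,np.c_[xs,ys],z)[:,:2])
    print(st[i],'mid',r[0].round(4),'ang',round(float(np.arctan2(r[1][1],r[1][0])),3),'L,wr,wj',np.round(r[2:],4)); return r
E
python3 - <<'E'
from h import *
d=optics.snapshot("wrist")
for nm,r,z in [("225",(235,40,305,255),.015),("150",(180,95,222,235),.012),("175",(322,65,375,228),.013),("200",(90,80,170,262),.014)]:
    print(nm); wristmeas(d,r,z)
E
```

```text
225
[ 248   52   36  196 2796] mid [0.5498 0.1894] ang -0.319 L,wr,wj [0.2286 0.0287 0.0382]
150
[ 184  105   34  130 1232] mid [0.5556 0.2673] ang 2.884 L,wr,wj [0.1556 0.0273 0.0308]
175
[ 324   74   39  152 1862] mid [0.5258 0.1058] ang -0.38 L,wr,wj [0.1788 0.0234 0.033 ]
200
[  94   93   76  162 2373] mid [0.5744 0.346 ] ang -0.074 L,wr,wj [0.2038 0.0292 0.0391]
```

```bash
python3 - <<'E'
from h import *
plan([.55,.1893,.05],-.319)
E
```

```text
t 2.7 tcp [0.5346 0.1981 0.1997] F [-0.  -0.3 -0.7] op 5.07 rotleft [-0.006  0.002 -0.011]
3
5.00 0.52 0.10 -0.00 0.00 -0.00; 5.00 0.54 0.11 -0.00 0.00 -0.00; 4.99 0.56 0.11 -0.00 0.00 -0.00
```

{"api": "carry_out", "payload": {
  "targets": "5 4 0.6 0.1 0 0 -0.01; 5 4 0.5 0.1 0 0 0; 5 4 0.5 0.1 0 0 0; 5 2 0 0 0 0 0; 5 0 0 0 0 0 0"
}}

```text
time: 3.32
tcp_pos: [0.5518, 0.179, 0.0589]
eef_rot: [[0.005, 0.945, -0.328], [-0.007, -0.328, -0.945], [-1.0, 0.007, 0.004]]
wrist_force: [0.0, 1.2, 0.8]
opening: 0.567
```

```bash
python3 - <<'E'
from h import *
plan([.55,.1893,.006],-.319)
E
```

```text
t 3.33 tcp [0.5518 0.179  0.0589] F [0.  1.2 0.8] op 4.99 rotleft [-0.015  0.005 -0.007]
1
5.29 -0.54 -0.94 -0.02 0.00 -0.01
```

{"api": "carry_out", "payload": {
  "targets": "5 1 -0.4 -0.8 -0.01 0 0; 5 1 -0.2 -0.2 0 0 0; 5 0 0 0 0 0 0"
}}

```text
time: 3.7
tcp_pos: [0.5508, 0.1902, 0.0404]
eef_rot: [[0.009, 0.948, -0.32], [-0.006, -0.32, -0.948], [-1.0, 0.01, 0.003]]
wrist_force: [-0.6, -0.0, 0.6]
opening: 0.573
```

```bash
python3 - <<'E'
from h import *
plan([.55,.1893,.006],-.319)
E
```

```text
t 3.7 tcp [0.5508 0.1902 0.0404] F [-0.6 -0.   0.6] op 5.04 rotleft [-0.006  0.003 -0.01 ]
1
3.44 -0.08 0.10 -0.01 0.00 -0.01
```

{"api": "carry_out", "payload": {
  "targets": "5 1.5 -0.05 0.05 0 0 -0.01; 5 1.2 -0.05 0.05 0 0 0; 5 0.6 0 0 0 0 0; 5 0 0 0 0 0 0"
}}

```text
time: 4.2
tcp_pos: [0.5498, 0.1893, 0.0052]
eef_rot: [[-0.001, 0.948, -0.319], [-0.003, -0.319, -0.948], [-1.0, 0.0, 0.003]]
wrist_force: [0.5, 1.2, 0.5]
opening: 0.57
```

```bash
python3 - <<'E'
from h import *
plan([.55,.1893,.006],-.319)
E
```

```text
t 4.2 tcp [0.5498 0.1893 0.0052] F [0.5 1.2 0.5] op 5.02 rotleft [-0.006  0.003 -0.   ]
1
-0.08 0.02 -0.00 -0.01 0.00 -0.00
```

Spot on. Closing, then a small lift.

{"api": "carry_out", "payload": {
  "targets": "1 -0.1 0 0 0 0 0; 1 0 0 0 0 0 0; 1 0 0 0 0 0 0; 1 0 0 0 0 0 0; 1 0 0 0 0 0 0; 1 0 0 0 0 0 0; 1 0 0 0 0 0 0; 1 0 0 0 0 0 0",
  "squeeze": 35
}}

```text
time: 5.2
tcp_pos: [0.5503, 0.1895, 0.0071]
eef_rot: [[0.0, 0.948, -0.319], [-0.002, -0.319, -0.948], [-1.0, 0.001, 0.002]]
wrist_force: [-0.1, -0.7, -1.2]
opening: 0.154
```

{"api": "carry_out", "payload": {
  "targets": "1 -1 0 0 0 0 0; 1 -3 0 0 0 0 0; 1 -5 0 0 0 0 0; 1 -4 0 0 0 0 0; 1 0 0 0 0 0 0; 1 0 0 0 0 0 0"
}}

```text
time: 5.95
tcp_pos: [0.5487, 0.1893, 0.1416]
eef_rot: [[-0.002, 0.948, -0.319], [-0.003, -0.319, -0.948], [-1.0, -0.001, 0.004]]
wrist_force: [0.0, 0.3, -2.7]
opening: 0.152
```

```bash
python3 - <<'E'
from h import *
d=optics.snapshot("wrist"); cv2.imwrite("pics/w2.png",d["frame"])
plan([.503,-.1655,.12],0.0)
E
```

```text
t 6.0 tcp [0.5489 0.1895 0.1416] F [-0.2  0.2 -2.3] op 1.34 rotleft [-0.324  0.003  0.002]
7
0.32 1.00 5.01 -0.05 0.00 0.00; 0.32 0.76 5.06 -0.05 0.00 0.00; 0.32 0.53 5.09 -0.05 0.00 0.00; 0.32 0.29 5.10 -0.05 0.00 0.00; 0.32 0.05 5.11 -0.05 0.00 0.00; 0.31 -0.18 5.11 -0.05 0.00 0.00; 0.31 -0.42 5.10 -0.05 0.00 0.00
```

View pics/w2.png

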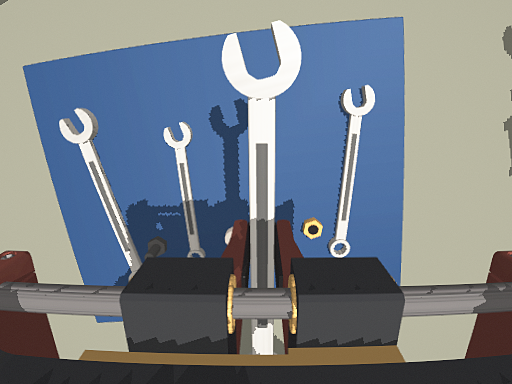

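The 225 is held, with its jaw at (262,60) pointing away from the camera. Carrying it over slot_1.

{"api": "carry_out", "payload": {
  "targets": "1 0 1 5 -0.045 0 0; 1 0 0.8 5 -0.045 0 0; 1 0 0.5 5 -0.045 0 0; 1 0 0.3 5 -0.045 0 0; 1 0 0 5 -0.045 0 0; 1 0 -0.2 4.5 -0.045 0 0; 1 0 -0.3 3 -0.045 0 0; 1 0 0 0 0 0 0; 1 0 0 0 0 0 0"
}}

```text
time: 7.12
tcp_pos: [0.4977, -0.1428, 0.1294]
eef_rot: [[-0.023, 1.0, 0.004], [0.002, 0.004, -1.0], [-1.0, -0.023, -0.002]]
wrist_force: [-1.1, 0.5, -2.3]
opening: 0.155
```

```bash
python3 - <<'E'
from h import *
d=optics.snapshot("wrist"); cv2.imwrite("pics/w3.png",d["frame"])
plan([.503,-.1655,.08],-0.006)
E
```

```text
t 7.17 tcp [ 0.4977 -0.1429  0.1294] F [-0.   0.3 -2.6] op 1.36 rotleft [ 0.01  -0.001  0.023]
1
4.92 0.64 2.27 0.01 -0.00 0.02
```

View pics/w3.png

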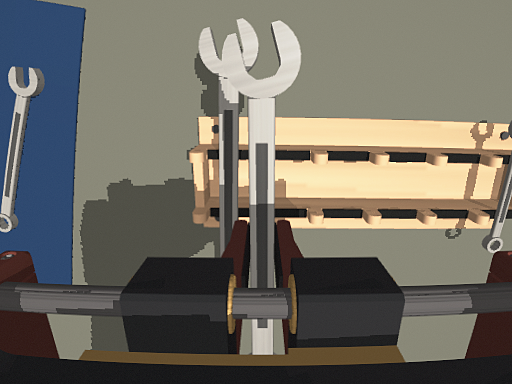

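The wrist view shows the rail teeth at columns ~320, 379, 440 and 496. I'll cross-check the pad positions here.

```bash
python3 - <<'E'
from h import *
d=optics.snapshot("wrist"); g=d["frame"].max(2).astype(int)
m=np.zeros(g.shape,np.uint8); m[140:222,285:512]=(g[140:222,285:512]<60)
k,l,st,ce=cv2.connectedComponentsWithStats(m,connectivity=4)
for i in range(1,k):
    if st[i,4]<30: continue
    ys,xs=np.nonzero(l==i); w=onplane(d,np.c_[xs,ys],0.040)[:,:2]
    print(st[i],np.round(w.mean(0),4),'min',np.round(w.min(0),4),'max',np.round(w.max(0),4))
E
```

```text
[285 151  25   9 225] [ 0.5294 -0.1719] min [ 0.526  -0.1822] max [ 0.5329 -0.1618]
[327 151  42  10 369] [ 0.5296 -0.215 ] min [ 0.5255 -0.2325] max [ 0.5333 -0.197 ]
[386 152  41  10 338] [ 0.5289 -0.2662] min [ 0.5251 -0.2829] max [ 0.5329 -0.2474]
[442 153  39  10 293] [ 0.5287 -0.3173] min [ 0.5248 -0.333 ] max [ 0.5327 -0.2973]
[497 155  14   9  68] [ 0.529  -0.3583] min [ 0.5248 -0.3624] max [ 0.5321 -0.3495]
[285 209  22   8 172] [ 0.4778 -0.1724] min [ 0.4744 -0.1819] max [ 0.4812 -0.1631]
[322 209  41   9 337] [ 0.4776 -0.2148] min [ 0.4736 -0.2321] max [ 0.4813 -0.196 ]
[378 209  39   9 302] [ 0.4773 -0.2653] min [ 0.4735 -0.2823] max [ 0.4813 -0.2465]
[431 209  38   9 265] [ 0.4771 -0.3158] min [ 0.4733 -0.3326] max [ 0.4813 -0.296 ]
[482 210  15   9  65] [ 0.4776 -0.3559] min [ 0.4721 -0.361 ] max [ 0.4802 -0.3465]
[506 210   6   9  43] [ 0.476  -0.3756] min [ 0.472  -0.3788] max [ 0.48   -0.3729]
```

{"api": "carry_out", "payload": {
  "targets": "1 1 0.4 1.2 0.01 0 0.01; 1 1 0.2 0.8 0 0 0.01; 1 1 0 0.3 0 0 0; 1 1 0 0 0 0 0; 1 0 0 0 0 0 0; 1 0 0 0 0 0 0"
}}

```text
time: 7.98
tcp_pos: [0.5042, -0.1646, 0.0858]
eef_rot: [[-0.002, 1.0, -0.002], [0.002, -0.002, -1.0], [-1.0, -0.002, -0.002]]
wrist_force: [0.3, 0.3, -2.2]
opening: 0.152
```

```bash
python3 - <<'E'
from h import *
plan([.5033,-.165,.0425],-0.006)
E
```

```text
t 7.97 tcp [ 0.5042 -0.1646  0.0858] F [ 0.3  0.3 -2.2] op 1.33 rotleft [ 0.004 -0.002  0.002]
1
4.33 -0.08 0.05 0.00 -0.00 0.00
```

{"api": "carry_out", "payload": {
  "targets": "1 1.2 -0.1 0 0 0 0; 1 1.2 0 0 0 0 0; 1 0.8 0 0 0 0 0; 1 0.5 0 0 0 0 0; 1 0 0 0 0 0 0"
}}

```text
time: 8.6
tcp_pos: [0.5031, -0.1641, 0.0463]
eef_rot: [[-0.002, 1.0, -0.002], [0.002, -0.002, -1.0], [-1.0, -0.002, -0.002]]
wrist_force: [-0.6, -1.2, -2.0]
opening: 0.155
```

```bash
python3 - <<'E'
from h import *
plan([.5033,-.165,.0420],-0.006)
E
```

```text
t 8.6 tcp [ 0.5031 -0.1641  0.0463] F [-0.6 -1.2 -2. ] op 1.36 rotleft [ 0.004 -0.002  0.002]
1
0.43 0.02 0.09 0.00 -0.00 0.00
```

{"api": "carry_out", "payload": {
  "targets": "1 0.2 0 0.1 0 0 0; 1 0.1 0 0 0 0 0; 1 0.1 0 0 0 0 0; 1 0 0 0 0 0 0; 1 0 0 0 0 0 0"
}}

```text
time: 9.22
tcp_pos: [0.5038, -0.1654, 0.0428]
eef_rot: [[-0.001, 1.0, -0.002], [0.002, -0.002, -1.0], [-1.0, -0.001, -0.002]]
wrist_force: [-0.1, 0.4, -1.9]
opening: 0.155
```

{"api": "carry_out", "payload": {
  "targets": "1 0.1 0 0 0 0 0; 1 0.1 0 0 0 0 0; 1 0.1 0 0 0 0 0; 1 0 0 0 0 0 0"
}}

```text
time: 9.72
tcp_pos: [0.504, -0.1655, 0.0421]
eef_rot: [[-0.0, 1.0, -0.002], [0.0, -0.002, -1.0], [-1.0, -0.0, -0.0]]
wrist_force: [0.4, 0.4, -2.5]
opening: 0.156
```

{"api": "carry_out", "payload": {
  "targets": "1 0.15 0 0 0 0 0; 1 0.15 0 0 0 0 0; 1 0 0 0 0 0 0; 1 0 0 0 0 0 0"
}}

```text
time: 10.22
tcp_pos: [0.5044, -0.1656, 0.0419]
eef_rot: [[0.001, 1.0, -0.002], [-0.001, -0.002, -1.0], [-1.0, 0.001, 0.001]]
wrist_force: [-0.4, -0.6, -2.2]
opening: 0.156
```

{"api": "carry_out", "payload": {
  "targets": "1 0.3 0 0 0 0 0; 1 0.3 0 0 0 0 0; 1 0 0 0 0 0 0"
}}

```text
time: 10.6
tcp_pos: [0.5049, -0.1656, 0.0422]
eef_rot: [[0.001, 1.0, -0.002], [-0.005, -0.002, -1.0], [-1.0, 0.001, 0.005]]
wrist_force: [0.3, -0.5, -1.8]
opening: 0.15
```

```bash
python3 - <<'E'
from h import *
F=[]
for i in range(4):
    d=optics.snapshot("side"); F.append(manip.sense()['wrist_force'])
print(np.mean(F,0),manip.sense()['tcp_pos'])
c=d["frame"][130:220,230:350]; cv2.imwrite("pics/p1.png",cv2.resize(c,None,fx=6,fy=6,interpolation=cv2.INTER_CUBIC))
E
```

```text
[-1.779776    0.06588437  6.20627828] [ 0.50511651 -0.16571213  0.04164769]
```

View pics/p1.png

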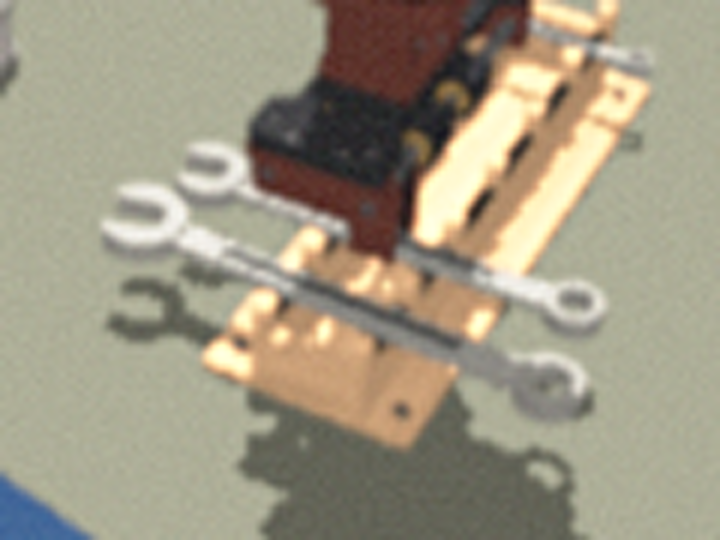

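The wrench now rests on the pads (net upward force +8 N). I'll ease up, recentre by 1.5 mm and open gently.

{"api": "carry_out", "payload": {
  "targets": "1 -0.15 -0.15 0 0 0 0; 1 0 -0.05 0 0 0 0; 1 0 0 0 0 0 0; 1 0 0 0 0 0 0"
}}

```text
time: 11.3
tcp_pos: [0.5025, -0.1656, 0.0417]
eef_rot: [[-0.001, 1.0, -0.003], [-0.003, -0.003, -1.0], [-1.0, -0.001, 0.003]]
wrist_force: [-1.0, -0.1, 2.7]
opening: 0.16
```

```bash
python3 - <<'E'
from h import *
plan([.5033,-.165,.0415],-0.006)
E
```

```text
t 11.3 tcp [ 0.5025 -0.1656  0.0417] F [-1.  -0.1  2.7] op 1.41 rotleft [0.003 0.003 0.001]
1
0.02 0.08 -0.06 0.00 0.00 0.00
```

Good (0.8 mm off, still in contact). Opening to 3 cm and rising.

{"api": "carry_out", "payload": {
  "targets": "2 0 0 0 0 0 0; 2.5 0 0 0 0 0 0; 3 0 0 0 0 0 0; 3 0 0 0 0 0 0; 3 -1 0 0 0 0 0; 3 -2 0 0 0 0 0; 3 -4 0 0 0 0 0; 3 -5 0 0 0 0 0; 3 0 0 0 0 0 0"
}}

```text
time: 12.42
tcp_pos: [0.5031, -0.1649, 0.1677]
eef_rot: [[0.001, 1.0, -0.002], [-0.003, -0.002, -1.0], [-1.0, 0.001, 0.003]]
wrist_force: [0.4, -0.2, -0.3]
opening: 0.34
```

```bash
python3 - <<'E'
from h import *
d=optics.snapshot("wrist"); cv2.imwrite("pics/w4.png",d["frame"])
print("to 200"); plan([.5745,.3465,.13],-.075)
E
```

```text
to 200
t 12.47 tcp [ 0.5018 -0.1648  0.1657] F [-0.2  0.1 -0.8] op 3.0 rotleft [0.073 0.002 0.002]
10
0.34 0.72 -5.11 0.01 0.00 0.00; 0.35 0.68 -5.12 0.01 0.00 0.00; 0.35 0.64 -5.12 0.01 0.00 0.00; 0.35 0.60 -5.13 0.01 0.00 0.00; 0.35 0.57 -5.13 0.01 0.00 0.00; 0.35 0.53 -5.14 0.01 0.00 0.00; 0.35 0.49 -5.14 0.01 0.00 0.00; 0.35 0.45 -5.14 0.01 0.00 0.00; 0.35 0.42 -5.15 0.01 0.00 0.00; 0.36 0.38 -5.15 0.01 0.00 0.00
```

View pics/w4.png

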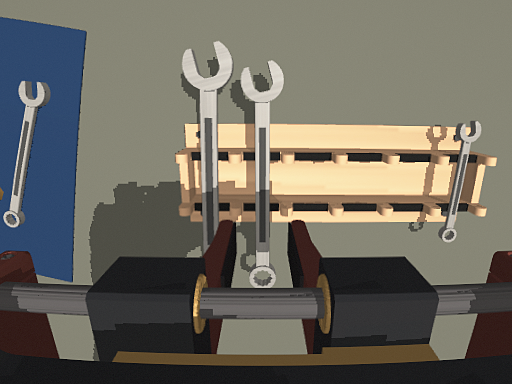

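The 225 lies well in slot_1 (column 262). Next is the 200.

{"api": "carry_out", "payload": {
  "targets": "3 0 0.7 -5.1 0.01 0 0; 4 0 0.7 -5.1 0.01 0 0; 5 0 0.6 -5.1 0.01 0 0; 5 0 0.6 -5.1 0.01 0 0; 5 0 0.6 -5.1 0.01 0 0; 5 0 0.5 -5.1 0.01 0 0; 5 0 0.5 -5.1 0.01 0 0; 5 0.5 0.5 -5.1 0 0 0; 5 0.5 0.4 -4 0 0 0; 5 0.5 0.4 -2.5 0 0 0; 5 0 0 0 0 0 0; 5 0 0 0 0 0 0"
}}

```text
time: 13.98
tcp_pos: [0.5715, 0.3143, 0.1321]
eef_rot: [[-0.024, 0.997, -0.079], [-0.01, -0.079, -0.997], [-1.0, -0.024, 0.012]]
wrist_force: [0.2, -0.7, 0.1]
opening: 0.569
```

```bash
python3 - <<'E'
from h import *
d=optics.snapshot("wrist"); cv2.imwrite("pics/w5.png",d["frame"])
plan([.5745,.3465,.05],-.075)
E
```

```text
t 14.03 tcp [0.5715 0.3142 0.1322] F [-0.9 -1.1  0.6] op 5.04 rotleft [-0.004  0.011  0.024]
2
4.09 0.12 -1.67 -0.00 0.01 0.01; 4.10 0.08 -1.64 -0.00 0.01 0.01
```

View pics/w5.png

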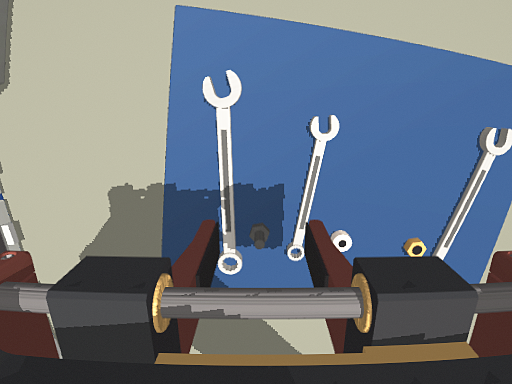

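```bash
python3 - <<'E'
from h import *
d=optics.snapshot("wrist")
wristmeas(d,(195,60,246,280),.014); wristmeas(d,(284,105,342,265),.012)
E
```

```text
[ 202   70   41  205 3251] mid [0.574  0.3473] ang -0.071 L,wr,wj [0.2029 0.0265 0.0347]
[ 286  115   54  146 1895] mid [0.5567 0.268 ] ang -0.257 L,wr,wj [0.1527 0.0199 0.028 ]
```

{"api": "carry_out", "payload": {
  "targets": "5 2 0.1 -1.5 0 0.01 0.015; 5 2 0.1 -1.2 0 0 0.01; 5 2 0 -0.5 0 0 0; 5 2 0 0 0 0 0; 5 0 0 0 0 0 0"
}}

```text
time: 14.7
tcp_pos: [0.578, 0.3415, 0.0493]
eef_rot: [[0.004, 0.996, -0.085], [-0.004, -0.085, -0.996], [-1.0, 0.004, 0.003]]
wrist_force: [0.4, -0.3, -0.0]
opening: 0.569
```

```bash
python3 - <<'E'
from h import *
plan([.5745,.3465,.006],-.075)
E
```

```text
t 14.7 tcp [0.578  0.3415 0.0493] F [ 0.4 -0.3 -0. ] op 5.01 rotleft [-0.01   0.003 -0.004]
1
4.32 -0.41 -0.48 -0.01 0.00 -0.00
```

{"api": "carry_out", "payload": {
  "targets": "5 1 -0.4 -0.5 -0.01 0 0; 5 1.2 -0.1 -0.1 0 0 0; 5 1 0 0 0 0 0; 5 0 0 0 0 0 0; 5 0 0 0 0 0 0"
}}

```text
time: 15.32
tcp_pos: [0.5742, 0.3482, 0.016]
eef_rot: [[0.005, 0.997, -0.075], [-0.003, -0.075, -0.997], [-1.0, 0.006, 0.003]]
wrist_force: [0.6, -0.7, -0.0]
opening: 0.572
```

```bash
python3 - <<'E'
from h import *
plan([.574,.347,.0055],-.073)
E
```

```text
t 15.32 tcp [0.5742 0.3482 0.016 ] F [ 0.6 -0.7 -0. ] op 5.03 rotleft [-0.002  0.003 -0.006]
1
1.05 -0.01 0.12 -0.00 0.00 -0.01
```

{"api": "carry_out", "payload": {
  "targets": "5 0.7 0 0.1 0 0 0; 5 0.4 0 0 0 0 0; 5 0 0 0 0 0 0; 1 0 0 0 0 0 0; 1 0 0 0 0 0 0; 1 0 0 0 0 0 0; 1 0 0 0 0 0 0; 1 0 0 0 0 0 0; 1 0 0 0 0 0 0; 1 0 0 0 0 0 0; 1 0 0 0 0 0 0"
}}

```text
time: 16.7
tcp_pos: [0.5749, 0.3472, 0.0054]
eef_rot: [[0.007, 0.997, -0.076], [-0.002, -0.076, -0.997], [-1.0, 0.007, 0.002]]
wrist_force: [0.6, -0.1, -1.2]
opening: 0.134
```

{"api": "carry_out", "payload": {
  "targets": "1 -1 0 0 0 0 -0.007; 1 -3 0 0 0 0 0; 1 -5 0 0 0 0 0; 1 -4 0 0 0 0 0; 1 0 0 0 0 0 0"
}}

```text
time: 17.32
tcp_pos: [0.5746, 0.3473, 0.1407]
eef_rot: [[-0.003, 0.997, -0.075], [-0.002, -0.075, -0.997], [-1.0, -0.003, 0.002]]
wrist_force: [0.4, -0.3, -1.2]
opening: 0.139
```

```bash
python3 - <<'E'
from h import *
plan([.5042,-.215,.14],-0.006)
E
```

```text
t 17.32 tcp [0.5746 0.3473 0.1407] F [ 0.4 -0.3 -1.2] op 1.22 rotleft [-0.069  0.002  0.003]
11
0.02 -0.25 5.15 -0.01 0.00 0.00; 0.02 -0.29 5.14 -0.01 0.00 0.00; 0.02 -0.32 5.14 -0.01 0.00 0.00; 0.01 -0.35 5.14 -0.01 0.00 0.00; 0.01 -0.38 5.14 -0.01 0.00 0.00; 0.01 -0.42 5.13 -0.01 0.00 0.00; 0.01 -0.45 5.13 -0.01 0.00 0.00; 0.01 -0.48 5.13 -0.01 0.00 0.00; 0.01 -0.51 5.13 -0.01 0.00 0.00; 0.01 -0.54 5.12 -0.01 0.00 0.00; 0.01 -0.58 5.12 -0.01 0.00 0.00
```

{"api": "carry_out", "payload": {
  "targets": "1 0 -0.2 4 -0.006 0 0; 1 0 -0.3 5.2 -0.006 0 0; 1 0 -0.3 5.2 -0.006 0 0; 1 0 -0.3 5.2 -0.006 0 0; 1 0 -0.4 5.2 -0.006 0 0; 1 0 -0.4 5.2 -0.006 0 0; 1 0 -0.4 5.2 -0.006 0 0; 1 0 -0.5 5.2 -0.006 0 0; 1 0 -0.5 5.2 -0.006 0 0; 1 0 -0.5 5.2 -0.006 0 0; 1 0 -0.5 4 -0.006 0 0; 1 0 -0.2 2 0 0 0; 1 0 0 0 0 0 0; 1 0 0 0 0 0 0"
}}

```text
time: 19.08
tcp_pos: [0.4946, -0.2361, 0.1311]
eef_rot: [[-0.021, 1.0, -0.006], [0.002, -0.006, -1.0], [-1.0, -0.021, -0.002]]
wrist_force: [-0.1, -0.0, -1.0]
opening: 0.138
```

```bash
python3 - <<'E'
from h import *
plan([.5042,-.215,.08],-0.006)
E
```

```text
t 19.07 tcp [ 0.4946 -0.2361  0.1311] F [-0.1 -0.  -1. ] op 1.22 rotleft [-0.    -0.002  0.021]
2
2.55 0.53 -1.05 -0.00 -0.00 0.01; 2.55 0.50 -1.06 -0.00 -0.00 0.01
```

{"api": "carry_out", "payload": {
  "targets": "1 0.5 0.5 -1.1 0 0 0.01; 1 1 0.4 -0.8 0 0 0.01; 1 1 0.1 -0.2 0 0 0; 1 1 0 0 0 0 0; 1 1 0 0 0 0 0; 1 0 0 0 0 0 0; 1 0 0 0 0 0 0"
}}

```text
time: 19.95
tcp_pos: [0.5055, -0.2091, 0.0819]
eef_rot: [[-0.001, 1.0, -0.0], [0.004, -0.0, -1.0], [-1.0, -0.001, -0.004]]
wrist_force: [-0.3, 0.2, -0.4]
opening: 0.14
```

```bash
python3 - <<'E'
from h import *
plan([.5042,-.215,.0410],-0.006)
E
```

```text
t 19.95 tcp [ 0.5055 -0.2091  0.0819] F [-0.3  0.2 -0.4] op 1.23 rotleft [ 0.006 -0.004  0.001]
1
4.08 -0.13 0.60 0.01 -0.00 0.00
```

{"api": "carry_out", "payload": {
  "targets": "1 0.8 -0.1 0.5 0.006 0 0; 1 1 0 0 0 0 0; 1 1 0 0 0 0 0; 1 0 0 0 0 0 0; 1 0 0 0 0 0 0"
}}

```text
time: 20.58
tcp_pos: [0.5044, -0.215, 0.052]
eef_rot: [[-0.0, 1.0, -0.008], [0.004, -0.008, -1.0], [-1.0, -0.0, -0.004]]
wrist_force: [-0.0, 0.6, -1.2]
opening: 0.14
```

```bash
python3 - <<'E'
from h import *
plan([.5042,-.215,.0410],-0.006)
E
```

```text
t 20.57 tcp [ 0.5044 -0.215   0.052 ] F [-0.   0.6 -1.2] op 1.23 rotleft [-0.002 -0.004  0.   ]
1
1.10 -0.02 0.00 -0.00 -0.00 0.00
```

{"api": "carry_out", "payload": {
  "targets": "1 0.5 0 0 0 0 0; 1 0.4 0 0 0 0 0; 1 0.2 0 0 0 0 0; 1 0.1 0 0 0 0 0; 1 0 0 0 0 0 0; 1 0 0 0 0 0 0"
}}

```text
time: 21.32
tcp_pos: [0.5049, -0.2151, 0.0405]
eef_rot: [[0.001, 1.0, -0.008], [0.003, -0.008, -1.0], [-1.0, 0.001, -0.003]]
wrist_force: [-1.0, 0.6, -0.3]
opening: 0.136
```

```bash
python3 - <<'E'
from h import *
plan([.5042,-.215,.0405],-0.006)
E
```

```text
t 21.32 tcp [ 0.5049 -0.2151  0.0405] F [-1.   0.6 -0.3] op 1.2 rotleft [-0.002 -0.003 -0.001]
1
-0.00 -0.07 -0.01 -0.00 -0.00 -0.00
```

{"api": "carry_out", "payload": {
  "targets": "1 0.1 -0.1 0 0 0 0; 1 0.1 0 0 0 0 0; 1 0.1 0 0 0 0 0; 1 0 0 0 0 0 0; 1 0 0 0 0 0 0"
}}

```text
time: 21.95
tcp_pos: [0.505, -0.2151, 0.0404]
eef_rot: [[0.003, 1.0, -0.008], [0.001, -0.008, -1.0], [-1.0, 0.003, -0.001]]
wrist_force: [-0.6, -0.1, -0.2]
opening: 0.141
```

{"api": "carry_out", "payload": {
  "targets": "1 0.2 -0.2 0 0 0 0; 1 0.2 0 0 0 0 0; 1 0 0 0 0 0 0; 1 0 0 0 0 0 0"
}}

```text
time: 22.45
tcp_pos: [0.5053, -0.2152, 0.0405]
eef_rot: [[0.008, 1.0, -0.007], [-0.001, -0.007, -1.0], [-1.0, 0.008, 0.001]]
wrist_force: [-0.1, 0.0, -1.2]
opening: 0.133
```

```bash
python3 - <<'E'
from h import *
F=[]
for i in range(3):
    d=optics.snapshot("side"); F.append(manip.sense()['wrist_force'])
print(np.mean(F,0))
plan([.5042,-.215,.0405],-0.006)
c=d["frame"][120:210,230:350]; cv2.imwrite("pics/p2.png",cv2.resize(c,None,fx=6,fy=6,interpolation=cv2.INTER_CUBIC))
E
```

```text
[ 0.48648521  0.42472577 -0.30688072]
t 22.6 tcp [ 0.5052 -0.2152  0.0403] F [ 0.2  0.2 -1. ] op 1.25 rotleft [-0.001  0.001 -0.007]
1
-0.02 -0.10 -0.02 -0.00 0.00 -0.01
```

View pics/p2.png

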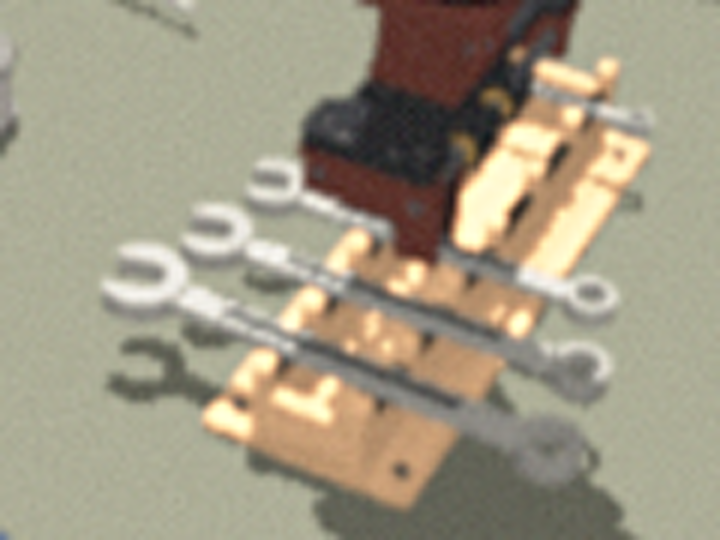

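{"api": "carry_out", "payload": {
  "targets": "1 0.4 -0.3 0 0 0 0; 1 0 0 0 0 0 0; 1 0 0 0 0 0 0"
}}

```text
time: 22.98
tcp_pos: [0.5061, -0.2153, 0.0407]
eef_rot: [[0.014, 1.0, -0.007], [-0.003, -0.007, -1.0], [-1.0, 0.014, 0.003]]
wrist_force: [0.1, 0.5, -1.5]
opening: 0.135
```

The tool tilts rather than descends, so it is in contact. I'll undo the tilt, recentre and release.

{"api": "carry_out", "payload": {
  "targets": "1 -0.2 -0.2 0 0 0 -0.014; 1 0 0 0 0 0 0; 1 0 0 0 0 0 0"
}}

```text
time: 23.35
tcp_pos: [0.5029, -0.2152, 0.0414]
eef_rot: [[-0.003, 1.0, -0.007], [-0.002, -0.007, -1.0], [-1.0, -0.003, 0.002]]
wrist_force: [-0.1, 0.1, -1.6]
opening: 0.142
```

```bash
python3 - <<'E'
from h import *
plan([.5042,-.215,.0405],-0.006)
E
```

```text
t 23.35 tcp [ 0.5029 -0.2152  0.0414] F [-0.1  0.1 -1.6] op 1.25 rotleft [-0.001  0.002  0.003]
1
0.09 0.13 -0.02 -0.00 0.00 0.00
```

{"api": "carry_out", "payload": {
  "targets": "1 0.15 0.1 0 0 0 0; 1 0 0 0 0 0 0; 1.8 0 0 0 0 0 0; 2.4 0 0 0 0 0 0; 3 0 0 0 0 0 0; 3 0 0 0 0 0 0; 3 -1 0 0 0 0 0; 3 -2 0 0 0 0 0; 3 -4 0 0 0 0 0; 3 -5 0 0 0 0 0; 3 0 0 0 0 0 0"
}}

```text
time: 24.72
tcp_pos: [0.5046, -0.2146, 0.1657]
eef_rot: [[-0.003, 1.0, -0.007], [-0.002, -0.007, -1.0], [-1.0, -0.003, 0.002]]
wrist_force: [0.1, -0.4, -0.5]
opening: 0.342
```

```bash
python3 - <<'E'
from h import *
d=optics.snapshot("wrist"); cv2.imwrite("pics/w6.png",d["frame"])
print("to 150"); plan([.5565,.2675,.13],-.257)
E
```

```text
to 150
t 24.77 tcp [ 0.5032 -0.2144  0.1636] F [0.2 0.7 0. ] op 3.0 rotleft [0.25  0.002 0.006]
9
0.37 0.56 -5.36 0.03 0.00 0.00; 0.37 0.41 -5.37 0.03 0.00 0.00; 0.37 0.26 -5.38 0.03 0.00 0.00; 0.37 0.11 -5.39 0.03 0.00 0.00; 0.37 -0.04 -5.39 0.03 0.00 0.00; 0.37 -0.19 -5.38 0.03 0.00 0.00; 0.37 -0.34 -5.38 0.03 0.00 0.00; 0.37 -0.49 -5.36 0.03 0.00 0.00; 0.37 -0.64 -5.35 0.03 0.00 0.00
```

View pics/w6.png

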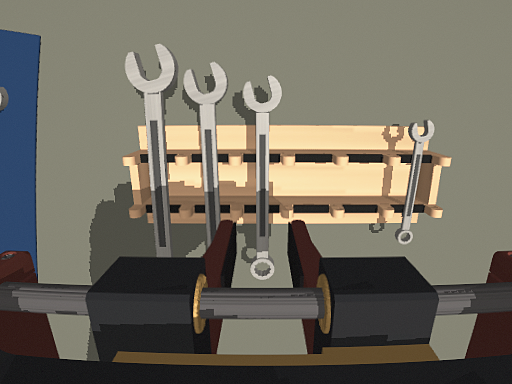

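The 200 lies well in slot_2. Next is the 175, at (0.5257, 0.1055).

```bash
python3 - <<'E'
from h import *
plan([.5257,.1055,.14],-.38)
E
```

```text
t 24.77 tcp [ 0.5032 -0.2144  0.1636] F [0.2 0.7 0. ] op 3.0 rotleft [0.373 0.002 0.006]
6
0.39 0.34 -5.33 0.06 0.00 0.00; 0.39 0.01 -5.34 0.06 0.00 0.00; 0.39 -0.32 -5.33 0.06 0.00 0.00; 0.39 -0.66 -5.30 0.06 0.00 0.00; 0.39 -0.98 -5.25 0.06 0.00 0.00; 0.39 -1.31 -5.18 0.06 0.00 0.00
```

{"api": "carry_out", "payload": {
  "targets": "4 0 0.4 -5.2 0.05 0 0; 5 0 0.1 -5.2 0.06 0 0; 5 0 -0.2 -5.2 0.06 0 0; 5 0.5 -0.5 -5.2 0.06 0 0; 5 0.5 -0.9 -5 0.06 0 0; 5 0.5 -1.2 -4 0.06 0 0; 5 0 -0.4 -1.5 0.02 0 0; 5 0 0 0 0 0 0; 5 0 0 0 0 0 0"
}}

```text
time: 25.9
tcp_pos: [0.5201, 0.1078, 0.1382]
eef_rot: [[-0.021, 0.924, -0.381], [-0.002, -0.381, -0.924], [-1.0, -0.019, 0.01]]
wrist_force: [1.0, 0.3, 0.5]
opening: 0.57
```

```bash
python3 - <<'E'
from h import *
d=optics.snapshot("wrist"); cv2.imwrite("pics/w7.png",d["frame"])
plan([.5257,.1055,.05],-.38)
print(proj(d,[[.5257,.1055,.008]]))
E
```

```text
t 25.95 tcp [0.5202 0.1077 0.1383] F [0.7 0.6 0.6] op 5.04 rotleft [-0.012  0.01   0.019]
2
4.41 0.38 -0.05 -0.01 0.00 0.01; 4.41 0.34 -0.02 -0.01 0.00 0.01
[[260.63384006 173.38741265]]
```

View pics/w7.png

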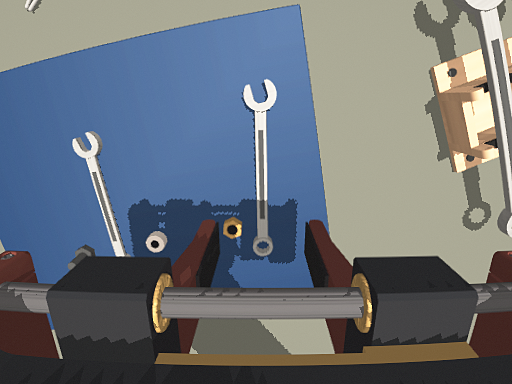

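The 175 runs from jaw (260,80) to ring (263,256). The orange nut at (232,230) is clear of where the fingers will go.

```bash
python3 - <<'E'
from h import *
d=optics.snapshot("wrist")
wristmeas(d,(242,70,280,262),.013)
E
```

```text
[ 243   78   34  179 2379] mid [0.5256 0.1048] ang -0.378 L,wr,wj [0.1789 0.0201 0.0302]
```

{"api": "carry_out", "payload": {
  "targets": "5 2 0.3 0 -0.01 0.01 0.01; 5 2 0.3 0 0 0 0.01; 5 2 0 0 0 0 0; 5 2 0 0 0 0 0; 5 0 0 0 0 0 0; 5 0 0 0 0 0 0"
}}

```text
time: 26.75
tcp_pos: [0.5275, 0.0979, 0.0577]
eef_rot: [[0.005, 0.924, -0.382], [-0.002, -0.382, -0.924], [-1.0, 0.006, -0.0]]
wrist_force: [-0.0, -0.6, 0.1]
opening: 0.571
```

```bash
python3 - <<'E'
from h import *
plan([.5257,.1055,.006],-.38)
E
```

```text
t 26.75 tcp [0.5275 0.0979 0.0577] F [-0.  -0.6  0.1] op 5.02 rotleft [-0.012 -0.    -0.006]
1
5.17 -0.49 -0.63 -0.01 -0.00 -0.01
```

{"api": "carry_out", "payload": {
  "targets": "5 1.5 -0.4 -0.6 -0.01 0 0; 5 1.5 0 0 0 0 0; 5 1.2 0 0 0 0 0; 5 0 0 0 0 0 0; 5 0 0 0 0 0 0"
}}

```text
time: 27.38
tcp_pos: [0.527, 0.1054, 0.0138]
eef_rot: [[0.007, 0.928, -0.372], [-0.002, -0.372, -0.928], [-1.0, 0.007, -0.001]]
wrist_force: [-0.3, 0.1, -0.3]
opening: 0.571
```

```bash
python3 - <<'E'
from h import *
plan([.5256,.105,.005],-.379)
E
```

```text
t 27.38 tcp [0.527  0.1054 0.0138] F [-0.3  0.1 -0.3] op 5.03 rotleft [-0.002 -0.001 -0.007]
1
0.88 -0.12 0.09 -0.00 -0.00 -0.01
```

{"api": "carry_out", "payload": {
  "targets": "5 0.6 -0.15 0.1 0 0 0; 5 0.3 0 0 0 0 0; 5 0 0 0 0 0 0; 1 0 0 0 0 0 0; 1 0 0 0 0 0 0; 1 0 0 0 0 0 0; 1 0 0 0 0 0 0; 1 0 0 0 0 0 0; 1 0 0 0 0 0 0; 1 0 0 0 0 0 0; 1 0 0 0 0 0 0"
}}

```text
time: 28.75
tcp_pos: [0.5259, 0.1049, 0.0052]
eef_rot: [[0.009, 0.928, -0.372], [-0.002, -0.372, -0.928], [-1.0, 0.009, -0.002]]
wrist_force: [0.3, -1.2, 0.2]
opening: 0.127
```

{"api": "carry_out", "payload": {
  "targets": "1 -1 0 0 0 0 0; 1 -3 0 0 0 0 0; 1 -5 0 0 0 0 0; 1 -4 0 0 0 0 0; 1 0 0 0 0 0 0"
}}

```text
time: 29.38
tcp_pos: [0.5242, 0.1055, 0.1408]
eef_rot: [[0.008, 0.928, -0.371], [-0.001, -0.371, -0.928], [-1.0, 0.008, -0.002]]
wrist_force: [0.8, -0.2, -0.3]
opening: 0.118
```

```bash
python3 - <<'E'
from h import *
plan([.5035,-.2655,.14],-0.006)
E
```

```text
t 29.38 tcp [0.5242 0.1055 0.1408] F [ 0.8 -0.2 -0.3] op 1.04 rotleft [-0.374 -0.    -0.008]
7
0.02 1.69 5.03 -0.05 -0.00 -0.00; 0.01 1.42 5.11 -0.05 -0.00 -0.00; 0.01 1.15 5.18 -0.05 -0.00 -0.00; 0.01 0.87 5.24 -0.05 -0.00 -0.00; 0.01 0.59 5.28 -0.05 -0.00 -0.00; 0.01 0.30 5.30 -0.05 -0.00 -0.00; 0.01 0.02 5.31 -0.05 -0.00 -0.00
```

{"api": "carry_out", "payload": {
  "targets": "1 0 1.6 4.5 -0.05 0 0; 1 0 1.4 5.1 -0.05 0 0; 1 0 1.2 5.1 -0.05 0 0; 1 0 0.9 5.2 -0.05 0 0; 1 0 0.6 5.2 -0.05 0 0; 1 0 0.3 5 -0.05 0 0; 1 0 0.1 4 -0.05 0 0; 1 0 0 2 -0.02 0 0; 1 0 0 0 0 0 0; 1 0 0 0 0 0 0"
}}

```text
time: 30.62
tcp_pos: [0.5001, -0.2707, 0.1334]
eef_rot: [[-0.002, 1.0, 0.005], [0.004, 0.005, -1.0], [-1.0, -0.002, -0.004]]
wrist_force: [0.2, -0.4, -0.2]
opening: 0.123
```

```bash
python3 - <<'E'
from h import *
plan([.5035,-.2655,.08],-0.006)
E
```

```text
t 30.62 tcp [ 0.5001 -0.2707  0.1334] F [ 0.2 -0.4 -0.2] op 1.08 rotleft [ 0.011 -0.004  0.002]
1
5.34 0.35 -0.49 0.01 -0.00 0.00
```

{"api": "carry_out", "payload": {
  "targets": "1 1 0.3 -0.4 0.01 0 0; 1 2 0 0 0 0 0; 1 2 0 0 0 0 0; 1 1 0 0 0 0 0; 1 0 0 0 0 0 0; 1 0 0 0 0 0 0"
}}

```text
time: 31.38
tcp_pos: [0.5053, -0.2581, 0.0706]
eef_rot: [[-0.001, 1.0, 0.002], [0.006, 0.002, -1.0], [-1.0, -0.001, -0.006]]
wrist_force: [-0.4, -0.9, 0.0]
opening: 0.124
```

```bash
python3 - <<'E'
from h import *
d=optics.snapshot("wrist"); cv2.imwrite("pics/w8.png",d["frame"])
plan([.5035,-.2655,.041],-0.006)
E
```

```text
t 31.43 tcp [ 0.5054 -0.2581  0.0707] F [ 0.7  0.6 -1.1] op 1.09 rotleft [ 0.008 -0.006  0.001]
1
2.97 -0.18 0.75 0.01 -0.01 0.00
```

View pics/w8.png

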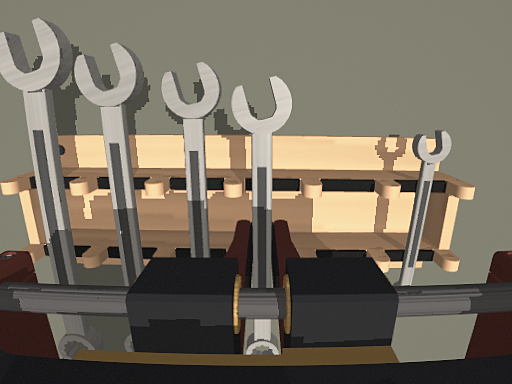

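The 175 hangs over slot_3 (column 262, between the teeth at 233 and 311). I'll correct 7 mm sideways and lower it.

{"api": "carry_out", "payload": {
  "targets": "1 0.7 -0.2 0.7 0.008 0 0; 1 0.8 0 0 0 0 0; 1 0.5 0 0 0 0 0; 1 0 0 0 0 0 0; 1 0 0 0 0 0 0"
}}

```text
time: 32.05
tcp_pos: [0.5035, -0.2664, 0.0501]
eef_rot: [[0.0, 1.0, -0.008], [0.005, -0.008, -1.0], [-1.0, 0.0, -0.005]]
wrist_force: [-0.1, -0.2, -0.9]
opening: 0.12
```

```bash
python3 - <<'E'
from h import *
plan([.5035,-.2655,.041],-0.006)
E
```

```text
t 32.05 tcp [ 0.5035 -0.2664  0.0501] F [-0.1 -0.2 -0.9] op 1.06 rotleft [-0.002 -0.005 -0.   ]
1
0.91 0.00 -0.08 -0.00 -0.00 -0.00
```

{"api": "carry_out", "payload": {
  "targets": "1 0.4 0 -0.1 0 0 0; 1 0.3 0 0 0 0 0; 1 0.2 0 0 0 0 0; 1 0.1 0 0 0 0 0; 1 0 0 0 0 0 0; 1 0 0 0 0 0 0"
}}

```text
time: 32.8
tcp_pos: [0.5038, -0.2652, 0.0407]
eef_rot: [[0.001, 1.0, -0.008], [0.004, -0.008, -1.0], [-1.0, 0.001, -0.004]]
wrist_force: [-1.0, 0.9, 0.3]
opening: 0.117
```

```bash
python3 - <<'E'
from h import *
plan([.5035,-.2655,.0405],-0.006)
E
```

```text
t 32.8 tcp [ 0.5038 -0.2652  0.0407] F [-1.   0.9  0.3] op 1.03 rotleft [-0.002 -0.004 -0.001]
1
0.02 -0.03 0.03 -0.00 -0.00 -0.00
```

Position is exact. One gentle push, then release.

{"api": "carry_out", "payload": {
  "targets": "1 0.15 0 0 0 0 0; 1 0 0 0 0 0 0; 1.6 0 0 0 0 0 0; 2 0 0 0 0 0 0; 2.5 0 0 0 0 0 0; 2.5 0 0 0 0 0 0; 2.5 -1 0 0 0 0 0; 2.5 -2 0 0 0 0 0; 2.5 -4 0 0 0 0 0; 2.5 -5 0 0 0 0 0; 2.5 0 0 0 0 0 0; 2.5 0 0 0 0 0 0"
}}

```text
time: 34.3
tcp_pos: [0.504, -0.2655, 0.1661]
eef_rot: [[0.002, 1.0, -0.007], [0.004, -0.007, -1.0], [-1.0, 0.002, -0.004]]
wrist_force: [-0.1, 0.6, -1.1]
opening: 0.285
```

```bash
python3 - <<'E'
from h import *
d=optics.snapshot("wrist"); cv2.imwrite("pics/w9.png",d["frame"])
print("to 150"); plan([.5565,.2675,.14],-.257)
E
```

```text
to 150
t 34.35 tcp [ 0.5043 -0.2655  0.1662] F [-1.  -0.3 -0.1] op 2.49 rotleft [ 0.25  -0.004 -0.002]
10
0.28 0.48 -5.33 0.02 -0.00 -0.00; 0.28 0.35 -5.34 0.02 -0.00 -0.00; 0.28 0.22 -5.35 0.02 -0.00 -0.00; 0.28 0.08 -5.35 0.02 -0.00 -0.00; 0.27 -0.05 -5.35 0.02 -0.00 -0.00; 0.27 -0.19 -5.35 0.02 -0.00 -0.00; 0.27 -0.32 -5.35 0.02 -0.00 -0.00; 0.27 -0.45 -5.34 0.02 -0.00 -0.00; 0.27 -0.59 -5.32 0.02 -0.00 -0.00; 0.26 -0.72 -5.31 0.02 -0.00 -0.00
```

View pics/w9.png

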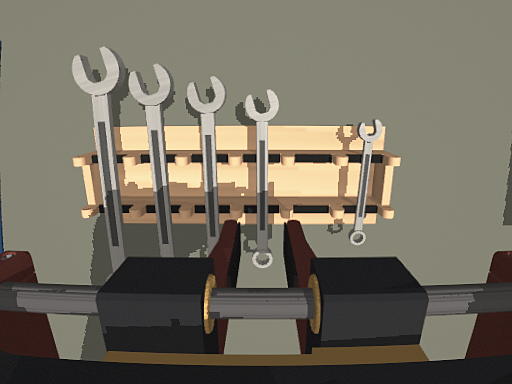

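The 175 is in slot_3. Last one is the 150.

{"api": "carry_out", "payload": {
  "targets": "3 0 0.5 -4.5 0.025 0 0; 4 0 0.4 -5.3 0.025 0 0; 5 0 0.2 -5.3 0.025 0 0; 5 0 0.1 -5.3 0.025 0 0; 5 0 0 -5.3 0.025 0 0; 5 0 -0.2 -5.3 0.025 0 0; 5 0 -0.3 -5.3 0.025 0 0; 5 0.5 -0.4 -5.3 0.025 0 0; 5 0.5 -0.6 -5 0.025 0 0; 5 0.5 -0.6 -4 0.025 0 0; 5 0 -0.3 -2 0 0 0; 5 0 0 0 0 0 0; 5 0 0 0 0 0 0"
}}

```text
time: 35.98
tcp_pos: [0.5554, 0.2707, 0.1387]
eef_rot: [[-0.019, 0.964, -0.266], [0.001, -0.266, -0.964], [-1.0, -0.018, 0.004]]
wrist_force: [0.3, -0.8, -0.2]
opening: 0.564
```

```bash
python3 - <<'E'
from h import *
d=optics.snapshot("wrist"); cv2.imwrite("pics/w10.png",d["frame"])
plan([.5565,.2675,.05],-.257)
print(proj(d,[[.5565,.2675,.008]]))
wristmeas(d,(230,70,300,275),.012)
E
```

```text
t 36.02 tcp [0.5555 0.2705 0.1388] F [ 0.2 -0.   0.2] op 4.95 rotleft [-0.013  0.003  0.018]
2
4.44 0.17 0.12 -0.01 0.00 0.01; 4.44 0.13 0.13 -0.01 0.00 0.01
[[264.22345067 177.37189245]]
[ 249   98   29  151 1816] mid [0.5564 0.2673] ang -0.255 L,wr,wj [0.1526 0.0179 0.026 ]
```

View pics/w10.png

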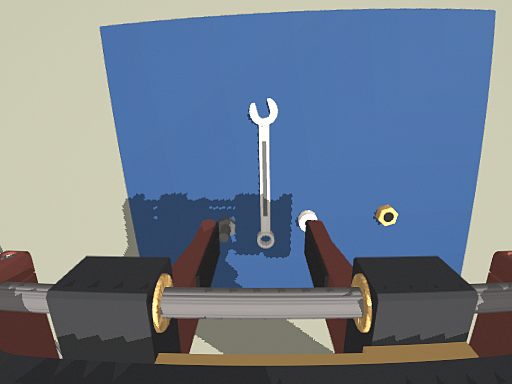

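The 150 runs from jaw (264,97) to ring (265,247). The nut (307,220) and bolt (228,230) are about 40 mm behind the grasp line, so I'll descend with a narrower opening.

{"api": "carry_out", "payload": {
  "targets": "4 2 0.2 0.1 -0.01 0 0.01; 4 2 0.2 0 0 0 0.01; 4 2 0 0 0 0 0; 4 2 0 0 0 0 0; 4 0 0 0 0 0 0; 4 0 0 0 0 0 0"
}}

```text
time: 36.78
tcp_pos: [0.5619, 0.2604, 0.0575]
eef_rot: [[0.004, 0.964, -0.266], [-0.006, -0.266, -0.964], [-1.0, 0.006, 0.005]]
wrist_force: [0.4, -0.0, 0.4]
opening: 0.459
```

```bash
python3 - <<'E'
from h import *
plan([.5565,.2674,.006],-.256)
E
```

```text
t 36.77 tcp [0.5619 0.2604 0.0575] F [ 0.4 -0.   0.4] op 4.04 rotleft [-0.013  0.005 -0.006]
1
5.14 -0.74 -0.56 -0.01 0.00 -0.01
```

{"api": "carry_out", "payload": {
  "targets": "4 1.5 -0.7 -0.5 -0.012 0 0; 4 1.5 0 0 0 0 0; 4 1.2 0 0 0 0 0; 4 0 0 0 0 0 0; 4 0 0 0 0 0 0"
}}

```text
time: 37.4
tcp_pos: [0.5564, 0.2682, 0.0131]
eef_rot: [[0.005, 0.968, -0.252], [-0.005, -0.252, -0.968], [-1.0, 0.006, 0.004]]
wrist_force: [-0.0, 0.6, 0.8]
opening: 0.453
```

```bash
python3 - <<'E'
from h import *
plan([.5565,.2674,.005],-.256)
E
```

```text
t 37.4 tcp [0.5564 0.2682 0.0131] F [-0.   0.6  0.8] op 3.99 rotleft [ 0.001  0.004 -0.006]
1
0.81 0.03 0.07 0.00 0.00 -0.01
```

{"api": "carry_out", "payload": {
  "targets": "4 0.6 0 0.1 0 0 0; 4 0.2 0 0 0 0 0; 4 0 0 0 0 0 0; 0.5 0 0 0 0 0 0; 0.5 0 0 0 0 0 0; 0.5 0 0 0 0 0 0; 0.5 0 0 0 0 0 0; 0.5 0 0 0 0 0 0; 0.5 0 0 0 0 0 0; 0.5 0 0 0 0 0 0; 0.5 0 0 0 0 0 0"
}}

```text
time: 38.78
tcp_pos: [0.5571, 0.2671, 0.0057]
eef_rot: [[0.007, 0.967, -0.253], [-0.005, -0.253, -0.967], [-1.0, 0.008, 0.003]]
wrist_force: [-0.2, 0.6, -0.8]
opening: 0.107
```

{"api": "carry_out", "payload": {
  "targets": "0.5 -1 0 0 0 0 0; 0.5 -3 0 0 0 0 0; 0.5 -5 0 0 0 0 0; 0.5 -4 0 0 0 0 0; 0.5 0 0 0 0 0 0"
}}

```text
time: 39.4
tcp_pos: [0.5558, 0.2681, 0.1415]
eef_rot: [[0.006, 0.968, -0.252], [-0.005, -0.252, -0.968], [-1.0, 0.007, 0.003]]
wrist_force: [0.2, 0.2, -0.2]
opening: 0.108
```

```bash
python3 - <<'E'
from h import *
plan([.5039,-.316,.14],-0.006)
E
```

```text
t 39.4 tcp [0.5558 0.2681 0.1415] F [ 0.2  0.2 -0.2] op 0.95 rotleft [-0.249  0.004 -0.007]
11
0.04 0.88 5.26 -0.02 0.00 -0.00; 0.03 0.76 5.28 -0.02 0.00 -0.00; 0.03 0.64 5.29 -0.02 0.00 -0.00; 0.03 0.52 5.30 -0.02 0.00 -0.00; 0.03 0.40 5.32 -0.02 0.00 -0.00; 0.02 0.28 5.32 -0.02 0.00 -0.00; 0.02 0.16 5.33 -0.02 0.00 -0.00; 0.02 0.04 5.33 -0.02 0.00 -0.00; 0.02 -0.08 5.33 -0.02 0.00 -0.00; 0.02 -0.20 5.33 -0.02 0.00 -0.00; 0.02 -0.32 5.32 -0.02 0.00 -0.00
```

{"api": "carry_out", "payload": {
  "targets": "0.5 0 0.8 4.5 -0.023 0 0; 0.5 0 0.8 5.3 -0.023 0 0; 0.5 0 0.6 5.3 -0.023 0 0; 0.5 0 0.5 5.3 -0.023 0 0; 0.5 0 0.4 5.3 -0.023 0 0; 0.5 0 0.3 5.3 -0.023 0 0; 0.5 0 0.2 5.3 -0.023 0 0; 0.5 0 0 5.3 -0.023 0 0; 0.5 0 -0.1 5.3 -0.023 0 0; 0.5 0 -0.2 5 -0.023 0 0; 0.5 0 -0.2 4 -0.02 0 0; 0.5 0 0 1 0 0 0; 0.5 0 0 0 0 0 0; 0.5 0 0 0 0 0 0"
}}

```text
time: 41.15
tcp_pos: [0.5024, -0.3158, 0.1357]
eef_rot: [[-0.004, 1.0, 0.007], [0.001, 0.007, -1.0], [-1.0, -0.004, -0.001]]
wrist_force: [-0.3, 0.4, -1.4]
opening: 0.109
```

```bash
python3 - <<'E'
from h import *
plan([.5039,-.316,.08],-0.006)
E
```

```text
t 41.15 tcp [ 0.5024 -0.3158  0.1357] F [-0.3  0.4 -1.4] op 0.96 rotleft [ 0.013 -0.001  0.004]
2
2.78 0.08 0.01 0.01 -0.00 0.00; 2.78 0.08 0.01 0.01 -0.00 0.00
```

{"api": "carry_out", "payload": {
  "targets": "0.5 1 0.1 0 0.012 0 0.004; 0.5 2 0 0 0 0 0; 0.5 2 0 0 0 0 0; 0.5 1 0 0 0 0 0; 0.5 0 0 0 0 0 0; 0.5 0 0 0 0 0 0"
}}

```text
time: 41.9
tcp_pos: [0.5058, -0.3091, 0.0734]
eef_rot: [[0.002, 1.0, 0.002], [0.002, 0.002, -1.0], [-1.0, 0.002, -0.002]]
wrist_force: [0.5, -0.2, -0.3]
opening: 0.108
```

```bash
python3 - <<'E'
from h import *
plan([.5039,-.316,.0412],-0.006)
E
```

```text
t 41.9 tcp [ 0.5058 -0.3091  0.0734] F [ 0.5 -0.2 -0.3] op 0.95 rotleft [ 0.008 -0.002 -0.002]
1
3.22 -0.19 0.70 0.01 -0.00 -0.00
```

{"api": "carry_out", "payload": {
  "targets": "0.5 0.8 -0.2 0.6 0.008 0 0; 0.5 0.9 0 0 0 0 0; 0.5 0.5 0 0 0 0 0; 0.5 0 0 0 0 0 0; 0.5 0 0 0 0 0 0"
}}

```text
time: 42.52
tcp_pos: [0.5041, -0.3162, 0.0509]
eef_rot: [[0.003, 1.0, -0.008], [0.001, -0.008, -1.0], [-1.0, 0.003, -0.001]]
wrist_force: [-0.0, 0.5, -0.7]
opening: 0.105
```

```bash
python3 - <<'E'
from h import *
plan([.5039,-.316,.0412],-0.006)
E
```

```text
t 42.52 tcp [ 0.5041 -0.3162  0.0509] F [-0.   0.5 -0.7] op 0.93 rotleft [-0.002 -0.001 -0.003]
1
0.97 -0.02 -0.02 -0.00 -0.00 -0.00
```

{"api": "carry_out", "payload": {
  "targets": "0.5 0.4 0 0 0 0 0; 0.5 0.3 0 0 0 0 0; 0.5 0.2 0 0 0 0 0; 0.5 0.1 0 0 0 0 0; 0.5 0 0 0 0 0 0; 0.5 0 0 0 0 0 0"
}}

```text
time: 43.28
tcp_pos: [0.5045, -0.3162, 0.0413]
eef_rot: [[0.004, 1.0, -0.008], [0.0, -0.008, -1.0], [-1.0, 0.004, -0.0]]
wrist_force: [-0.7, -0.2, -0.2]
opening: 0.112
```

```bash
python3 - <<'E'
from h import *
plan([.5039,-.316,.0412],-0.006)
E
```

```text
t 43.27 tcp [ 0.5045 -0.3162  0.0413] F [-0.7 -0.2 -0.2] op 0.98 rotleft [-0.002 -0.    -0.004]
1
0.01 -0.06 -0.02 -0.00 -0.00 -0.00
```

{"api": "carry_out", "payload": {
  "targets": "0.5 0.15 -0.05 0 0 0 0; 0.5 0 0 0 0 0 0; 1.5 0 0 0 0 0 0; 2 0 0 0 0 0 0; 2.5 0 0 0 0 0 0; 2.5 0 0 0 0 0 0; 2.5 -1 0 0 0 0 0; 2.5 -2 0 0 0 0 0; 2.5 -4 0 0 0 0 0; 2.5 -5 0 0 0 0 0; 2.5 -3 -2 0 0 0 0; 2.5 0 0 0 0 0 0; 2.5 0 0 0 0 0 0"
}}

```text
time: 44.9
tcp_pos: [0.4841, -0.3156, 0.198]
eef_rot: [[0.006, 1.0, -0.007], [-0.001, -0.007, -1.0], [-1.0, 0.006, 0.001]]
wrist_force: [-0.5, -0.2, 0.3]
opening: 0.286
```

```bash
python3 - <<'E'
from h import *
d=optics.snapshot("wrist"); cv2.imwrite("pics/w11.png",d["frame"])
s=manip.sense(); print(s['tcp_pos'],s['time'])
for n in("scene","side"):
    d=optics.snapshot(n); c=d["frame"][165:295,80:245] if n=="scene" else d["frame"][110:215,230:350]
    cv2.imwrite(f"pics/end_{n}.png",cv2.resize(c,None,fx=4.5,fy=4.5,interpolation=cv2.INTER_CUBIC))
E
```

```text
[ 0.48413023 -0.31563376  0.19783721] 44.95
```

View pics/w11.png

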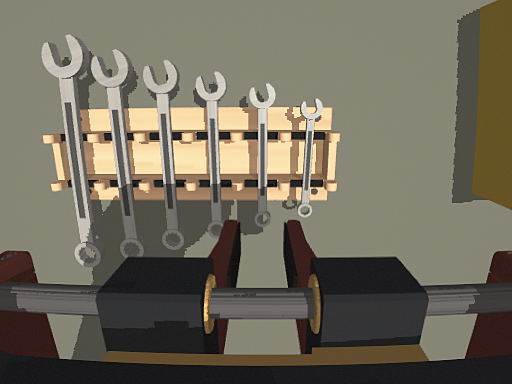

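View pics/end_scene.png

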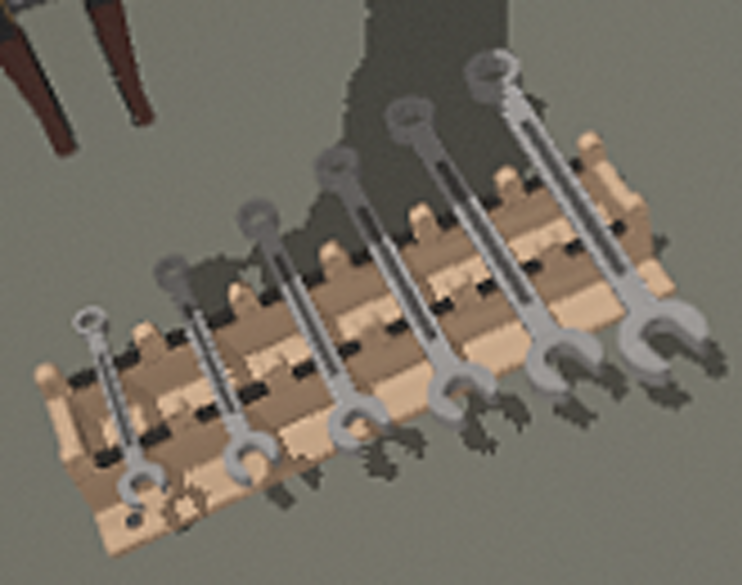

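View pics/end_side.png

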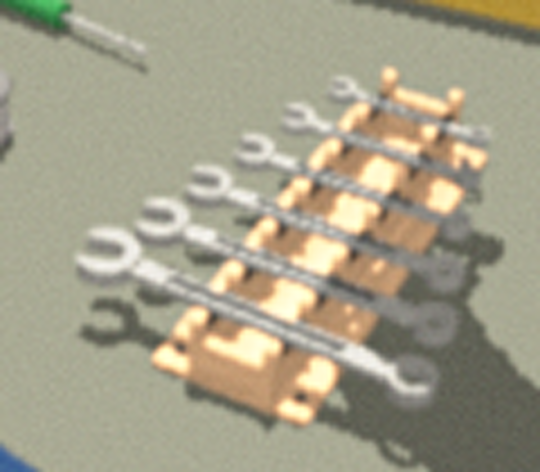

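All six are in order with jaws towards +x. Finally, a centring check from the pixel ends in the wrist view.

```bash
python3 - <<'E'
from h import *
d=optics.snapshot("wrist")
for n,a,b,L,h,t in [(250,(64,36),(88,267),.25,.0065,.0085),(225,(112,49),(131,258),.225,.006,.0075),(200,(163,60),(173,250),.2,.0055,.007),(175,(212,72),(217,238),.175,.005,.0065),(150,(263,83),(263,228),.15,.0045,.006),(125,(311,98),(305,216),.125,.004,.005)]:
    p=onplane(d,[a,b],.04+t/2+h)[:,:2]; print(n,(p.mean(0)).round(4),'L',round(float(np.linalg.norm(p[0]-p[1])),4),'ang',round(float(np.arctan2(*(p[0]-p[1])[::-1])),3))
print(manip.sense()['wrist_force'])
E
```

```text
250 [ 0.5039 -0.115 ] L 0.2522 ang -0.052
225 [ 0.5027 -0.1661] L 0.2251 ang -0.03
200 [ 0.5019 -0.2163] L 0.2029 ang -0.032
175 [ 0.5031 -0.2657] L 0.176 ang -0.015
150 [ 0.5035 -0.3165] L 0.1535 ang -0.005
125 [ 0.503  -0.3638] L 0.1255 ang -0.018
[ 0.22987392  1.8996741  -0.61698843]
```

All four are centred to within about 2 mm, so I'm handing in.

```bash
python3 -c "
from rig import manip
print(manip.hand_in(), manip.sense()['time'])"
```

```text
the job is handed in; nothing more can be done
the job is handed in; nothing more can be done
```

The four loose wrenches are racked in size order: 225 in slot_1, 200 in slot_2, 175 in slot_3 and 150 in slot_4. All jaws point towards +x. Each was lowered onto the pads before release, and I handed in at about 45 s with the gripper clear.

- **Placement:** The last wrist, scene and side pictures show all six in order in their slots. In the wrist view the four midpoints lie within about 1.5 mm of the measured slot centres, both along and across the rails. The two end wrenches look to be where they started.
- **Angles:** That view gave angles of −0.005 to −0.03 rad for the four. I picked the end pixels by hand, so these angles are rough.
- **Pad contact:** Only the 225 gave a clear contact force, about +8 N. For the 200 I went by height and the tool tilting instead of sinking. For the 175 and 150 I went by height alone.
- **Rack position:** The scene and side cameras disagreed on it by about 2.5 mm in x. I used the wrist camera's value, x = 0.503, which lies between them.

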